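# Fit the scrubbing head to the spin scrubber and hold it home

## Robot

A 6-joint arm with a two-finger parallel gripper is mounted at the origin on the work surface. World frame = base frame: x ahead of the robot, y to its left, z up, the work surface at z = 0. Lengths are in mm, angles in rad, forces in N, time in s.
With the tool pointing down it reaches from about 350 to 775 mm from the base axis. Payload 7.3 kg.
Tool frame: the origin (TCP) lies at the very end of the fingers, on their centre line; the grasp point (between the pads) lies 19 mm behind it; x points along the fingers, z is the direction in which the jaws open and shut, and the axes are right-handed (so a half turn about x gives the same grasp; the last joint's range is limited). The gripper opens to 92 mm and grips with 3 to 60 N. Pads are 19 mm wide; open, the fingers measure 130 mm over their backs; the gripper's body (75 mm by 190 mm) begins 47 mm behind the grasp point.
Start: joints at [1.175, 0.342, 1.524, -0, 1.275, -0.146], TCP at [129.769, 508.729, 226.741] pointing down, gripper open.
Joint ranges: [-2.53, 2.53], [-0.77, 2.02], [0.04, 2.7], [-1, 4.14], [0.28, 2.66], [-3.11, 3.11]. Speed limits (rad/s): [2.57, 2.57, 3.14, 3.14, 3.14, 3.14].

## Interface

Orientations are given as [roll, pitch, yaw] about the fixed x, y, z axes, in that order (R = Rz(yaw) Ry(pitch) Rx(roll)).
In Python, from plant import * gives the robot as it stands.
- The arm moves only by the shell command python3 -m creep 'ROWS'. ROWS is JSON, a list of rows, each an object of numbers: "tx", "ty", "tz": the shift along the tool's x, y, z in cm; "wx", "wy", "wz": the turn, a rotation vector about the tool's x, y, z in rad; "gripper": the closure, from -1 (fully open) to 1 (shut). A call has 1 to 8 rows; each row is the pose to reach, as a shift and turn from the pose commanded when the call began, along the tool's axes at that moment; what a row does not reach only later rows make up. A row lasts 1/12 s, in which the tool goes at most 41.7 mm and 7.16 degrees, less where a joint would pass 70% of its speed; a pose out of reach is approached as far as the arm can. A call with a gripper value outside its range is refused whole. The fingers move at their own pace and stop on an object; the grip force is fixed at half the most. Time passes only in rows, so rows that repeat a pose let the fingers close. It gives the time, the measured TCP pose, the force and the opening at its end, in the units of the state.
- get_obs(): the state, without advancing time (a new reading comes with each control period).
- capture(name): name is "side" or "top" or "wrist"; returns a dict with "frame" (384x512x3 uint8, red, green, blue), "z_map" (384x512 float32, mm along the optical axis (not along the pixel's ray), 0 where there is no reading), "vertical_fov" (degrees; the focal length in pixels is half the picture's height over the tangent of half this angle, whatever the lens; pixels are square), "cx", "cy" (the principal point, pixels), "xyz" and "rotation" of the camera in the world. Camera axes: x right, y down, z forward; pixel columns grow to the right and rows downward; lengths in mm; the calibration is good to about 2 mm. The wrist camera is an equidistant fisheye: a pixel r from the principal point sees the ray r / f radians off the axis. A picture is of the moment at which its call begins.
- close_job(): hands the job in, once; it reports no verdict.
The state is a dict: "time": time; "joint_positions": joint angles; "dq": joint speeds; "tau": joint torques, N m; "tool_pos": TCP position; "tcp_rot": TCP orientation; "contact_force": force on the tool from outside, world axes, zero at the start; "moment": the same for the moment, N m; "grip_width": finger opening in mm.
Only numpy, scipy, OpenCV 4.12 (cv2) and the standard library are available. Lean on these libraries where they do the work, as an engineer would, in place of code of your own. Each camera call takes 0.05 s, during which the arm holds its last target.

## Task

Get the cordless spin scrubber ready for the bath: first turn the black release knob on its neck clockwise until it clicks past its detent and stays at open, then take the round black silicone scrubbing head from the rack and lower its stem into the scrubber's upturned spindle, turning the head until the splines mesh. Slide it fully home and keep pressing it there against the ejector spring: finish with the gripper still holding the head down, so that I can turn the knob back and lock it. Leave the two other heads in the rack and everything else on the shelf where it is.

Things in the scene. Friction and masses are not known exactly. Their poses are not given: they have to be found in the camera images.
- scrubber: White cordless spin scrubber lying in a grey charging dock (350 x 110 mm), fixed. x runs along the tool from the round gear head (72 mm across, yellow band, top 107 mm high) to the battery end, z up. Origin on the shelf: the spindle's axis is at x = -75 mm, the release knob's at x = +35 mm. The neck under the knob is 88 mm high and 62 mm wide.
- spindle_mouth (a point): Centre of the mouth of the steel drive spindle facing up from the gear head, 115 mm above the shelf; z up along the bore. Sleeve 33 mm across outside, bore 18 mm, with six straight slots 6.5 mm wide (27 mm across their bottoms, at 0, 60, 120.. degrees from this point's x) running 20 mm down; a yellow dot on the rim marks x. The geared motor holds it against 0.6 N m.
- spindle (a joint): Angle of the drive spindle in the gear head, rad, counter-clockwise from above; 0 when slots lie along the tool's x.
- release_knob (a joint): Angle of the release knob, rad: 0 shut, grows clockwise seen from above to its stop at 1.22 (70 degrees), open. A spring ball holds it at either end with about 0.15 N m; the hump is at 0.61, past it the knob snaps over by itself. While it is shut a bolt crosses the bore 23 mm under the mouth and the stem stops 13 mm short.
- knob_grip (a point): Point on the vertical axis of the black release knob at the height to grip, 116 mm above the shelf. The grip is a bar 46 mm long (along this point's x), 13 mm thick (along y), from 94 to 124 mm above the shelf, on a disc 48 mm across; a white line is on the bar's end that points to -x. The point turns with the knob.
- rack: Grey block 290 x 84 x 45 mm high, on a 310 x 104 x 6 mm foot, fixed; origin under its centre, x along its length. Three round holes 29 mm across, 41 mm deep, 95 mm apart along x, each holding a head stem down; any head may be in any hole.
- pad_head_grip (a point): The head to fit: round black silicone pad 56 mm across, 28 mm tall, small studs on top, on a yellow hub; about 90 g. Point on its axis half-way up the black rim (the place to grip, 14 mm below to 14 mm above it) and 26 mm above the hub's underside; z up, x towards the white mark on the pad's top, which lies over one spline. Home, it is 26 mm above the spindle's mouth.
- pad_head_tip (a point): Lower end of that head's steel stem, 36 mm below the hub's underside. Core 16 mm across; lower 18 mm plain with a tapered tip; upper 18 mm with six straight splines, 24 mm over their tips, each 4.5 mm wide, at 0, 60, 120.. degrees from x. With the splines resting unmeshed on the sleeve the head stands 18 mm above home.
- ejector (a joint): Spring ejector in the gear head, m, grows as it is pushed down. Its plate rests 28 mm under the spindle's mouth: it takes 5 N to start and 10 N with the head home (0.008), and so lifts an unpressed head 8 mm.
- dome_head_grip (a point): Head with a blue dome brush 50 mm across on a white hub, in the rack: leave it. Point on its axis 26 mm above the underside of the hub.
- corner_head_grip (a point): Head with an orange pointed corner brush 46 mm across, 54 mm tall, on a white hub, in the rack: leave it. Point on its axis 26 mm above the underside of the hub.
- scraper_mid (a point): Yellow plastic scraper, 192 x 94 x 16 mm, lying flat; its middle. Leave it.
- pole_joint_mid (a point): Aluminium extension pole joint, tube 170 mm long, 46 mm tall with its black clip, lying; its middle. Leave it.
- cleaner_mid (a point): White bottle with a blue cap, 68 mm across, 190 mm tall, standing; half-way up. Leave it.
- wax_tin_mid (a point): Tin with a red band, 84 mm across, 45 mm tall; half-way up. Leave it.
- s_hook_mid (a point): Steel S hook of 6 mm wire, about 95 mm long, lying flat; its middle. Leave it.
There are look-alikes about, which are no part of the job. Of the things like the part that bears pad_head_grip, leave any that is turquoise; of the rest the larger one is meant.

How it is judged:
By the outcome, as a careful person would: the job done as asked, in the order asked, and still so for the second after the job is handed in, while the arm keeps its last pose, push and grip.
It also fails if it takes over 64 s, if anything falls off the work surface, if the arm or the gripper's body presses on something with over 40 N, if the wrist force passes 120 N, or if a joint passes its speed limit or range.

## Working session

There is one attempt and no reset: what is moved stays moved. The work goes in short steps, Python scripts to look and compute and a shell command to move; the robot and the scene stay as the last step left them, time stands still between calls to the robot, and variables do not carry over. Pictures are saved under pics/ and viewed, and the job is handed in when it is done.

```bash
mkdir -p pics; ls
cat > h.py <<'E'
from plant import *
import numpy as np, cv2
def save(c,n): cv2.imwrite('pics/'+n+'.png', cv2.cvtColor(c['frame'],cv2.COLOR_RGB2BGR))
E
python3 - <<'E'
from h import *
o=get_obs(); print(o)
import pickle
for n in ('side','top','wrist'):
    c=capture(n); save(c,n+'0'); pickle.dump(c,open(n+'0.pkl','wb')); print(n,c['xyz'],np.round(c['rotation'],3).tolist(),c['vertical_fov'],c['cx'],c['cy'])
E
```

```text
pics
{'time': 0.0, 'joint_positions': array([ 1.17499232e+00,  3.42736922e-01,  1.52506026e+00, -2.00227742e-08,
        1.27538825e+00, -1.45989837e-01]), 'dq': array([-0.00093962,  0.00154785, -0.00066327, -0.00121322, -0.00156866,
        0.00011984]), 'tau': array([ 2.13301231e-03, -4.31249821e+01, -2.44223750e+01,  7.18952995e-02,
        5.58874710e-02, -1.19446186e-04]), 'tool_pos': array([129.60038692, 508.31406381, 226.02250493]), 'tcp_rot': array([ 2.99561484,  1.56920355, -1.96658831]), 'contact_force': array([1.42126131, 0.14668883, 0.11336867]), 'moment': array([-0.0292224 ,  0.02187978,  0.01550323]), 'grip_width': 91.69112453116973}
side [ 175.33599899 -946.26247688  765.08637367] [-2.158, -0.022, -0.258] 50.78429959630121 259.80948254325676 195.13650725608483
top [ 280.11606046  -10.35072633 1320.65583375] [-2.992, -0.003, -1.592] 48.06859852894732 252.58839776746655 187.87920746215713
wrist [ 60.31348243 525.55828525 385.31725997] [2.874, 0.0, 1.321] 65.70646984690485 253.9406257858792 190.33402273364663
```

View pics/side0.png

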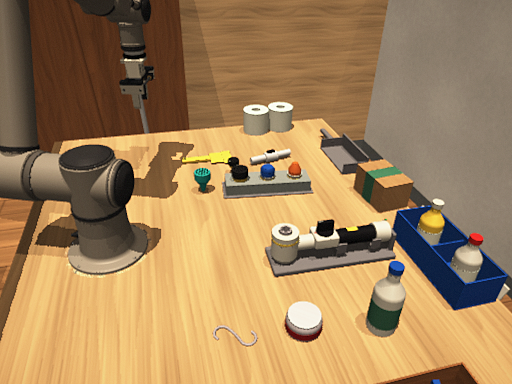

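View pics/top0.png

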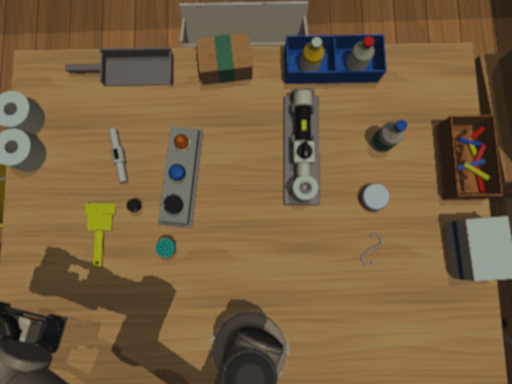

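View pics/wrist0.png

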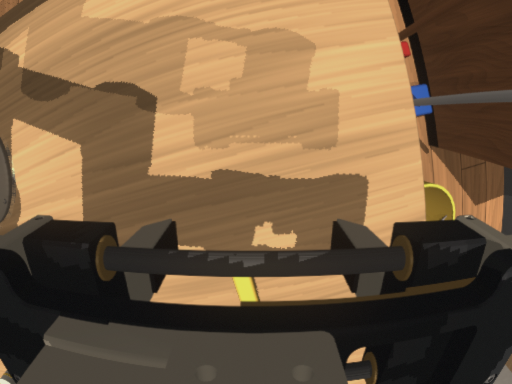

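The rack runs along (181,140) to (174,204) in the top view. The large black head is in its hole at (174,204); a smaller black look-alike is at (134,205) and a turquoise one at (165,247). The scrubber's gear head is at (305,188) and the knob at (303,151). Next I'll zoom in and measure.

```bash
cat >> h.py <<'E'
from scipy.spatial.transform import Rotation as Ro
def pts(c):
    H,W=c['z_map'].shape; f=H/2/np.tan(np.radians(c['vertical_fov'])/2)
    u,v=np.meshgrid(np.arange(W),np.arange(H)); z=c['z_map']
    P=np.stack([(u-c['cx'])/f*z,(v-c['cy'])/f*z,z],-1)
    return P@Ro.from_euler('xyz',c['rotation']).as_matrix().T+c['xyz']
def onplane(c,u,v,h,fish=False):
    H=384; f=H/2/np.tan(np.radians(c['vertical_fov'])/2)
    x,y=(u-c['cx']),(v-c['cy'])
    if fish:
        r=np.hypot(x,y); t=r/f; d=np.array([np.sin(t)*x/r,np.sin(t)*y/r,np.cos(t)])
    else: d=np.array([x/f,y/f,1])
    d=Ro.from_euler('xyz',c['rotation']).as_matrix()@d
    return np.array(c['xyz'])+d*(h-c['xyz'][2])/d[2]
E
python3 - <<'E'
from h import *
import pickle
c=pickle.load(open('top0.pkl','rb'));P=pts(c);f=c['frame']
def crop(a,b,n,k=8):
    im=cv2.resize(cv2.cvtColor(f[a[1]:b[1],a[0]:b[0]],cv2.COLOR_RGB2BGR),None,fx=k,fy=k,interpolation=cv2.INTER_CUBIC);cv2.imwrite('pics/'+n+'.png',im)
crop((270,85),(340,210),'scrub',4.7)
crop((120,120),(210,260),'rack',4.2)
for (u,v) in [(303,151),(305,188),(174,204),(178,172),(181,140),(134,205),(165,247),(250,230)]:
    print(u,v,P[v,u].round(1))
# dock and rack outlines from height
Z=P[...,2]; 
print(np.round(Z[175:202:2,292:320:2]).astype(int))
print(np.round(Z[138:166:2,290:318:2]).astype(int))
# rack top plane
m=((Z>38)&(Z<50)); m[:, :150]=0;m[:,205:]=0;m[:120]=0;m[235:]=0
ct=np.argwhere(m)[:,::-1].astype(np.float32); r=cv2.minAreaRect(ct);print(r)
print(onplane(c,*r[0],45)); b=cv2.boxPoints(r);print([onplane(c,*q,45).round(1).tolist() for q in b])
m=np.zeros_like(m); m[85:212,275:330]=1; m&=(Z>8)
hsv=cv2.cvtColor(f,cv2.COLOR_RGB2HSV)
ct=np.argwhere(m)[:,::-1].astype(np.float32); r=cv2.minAreaRect(ct);print(r)
b=cv2.boxPoints(r);print([onplane(c,*q,15).round(1).tolist() for q in b], Z[100:200:10,290].round())
E
```

```text
303 151 [ 563.9 -163.7  120.3]
305 188 [ 461.4 -169.1   89.8]
174 204 [423.6 210.2  84.4]
178 172 [517.1 198.9  85.3]
181 140 [610.3 188.8  95. ]
134 205 [426.1 332.3  59.4]
165 247 [301.3 236.6  76.6]
250 230 [348.5  -7.4   0.7]
[[  16   15   15   73   80  107  109  107  107   16   17   18   16   20]
 [  14   21   10  109  112  111 1321  106  108  104  106   13   17   18]
 [  17   17  108  108  103  104  109  107  110  109  108  107   21   19]
 [  17  106  105  113  106  104  115  113  107  107  111  109  106   16]
 [  14  106  105  106   91  114   91  106  105  119  111  108  108   18]
 [  91  109  108  102  110   74   91   93   70  118  112  111  101   20]
 [  95  108  107  107  120   90   91   94   66  116  110  106  107   16]
 [  91  107  108  106  103   89   85   87  113  118  104  106  111   20]
 [  75  107  110  110  106  110  115  113  113  107  106  108  106   16]
 [  61  101  103  107  106  107  107  105  106  106  110  111   19   18]
 [  42   81  106  108  109  108  108  110  109  105  108  110   16   15]
 [  10   57   79  102  106  107  104  109  107  106  108   13   16 
[... 941 characters left out ...]
 87   88   20]
 [  16   20   91   87   87   88   88   91   90   91   87   89   85   15]
 [  16   15   73   83   82   79   83   86   84   81   81   77   18   19]
 [  12   16   19   14   73   79   85   85   81   77   16   17   12   19]]
((178.2766876220703, 174.17579650878906), (28.63115882873535, 95.6578598022461), 6.788974285125732)
[518.18917583 204.84423836  45.        ]
[[381.6, 263.1, 45.0], [671.8, 231.6, 45.0], [659.3, 144.7, 45.0], [369.8, 178.9, 45.0]]
((301.03985595703125, 149.4026641845703), (48.29279708862305, 124.12445831298828), 3.814074993133545)
[[407.7, -78.1, 15.0], [802.3, -115.7, 15.0], [788.5, -268.5, 15.0], [394.8, -224.4, 15.0]] [19. 20. 17. 20. 15. 14. 16. 20. 15. 19.]
```

View pics/scrub.png

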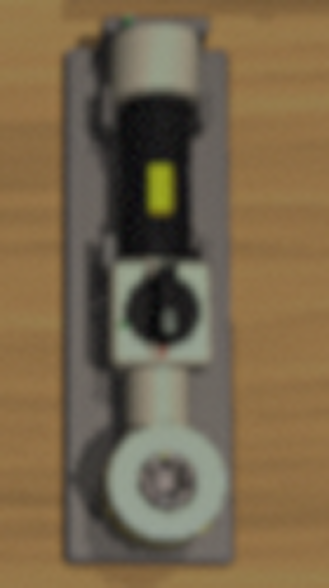

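View pics/rack.png

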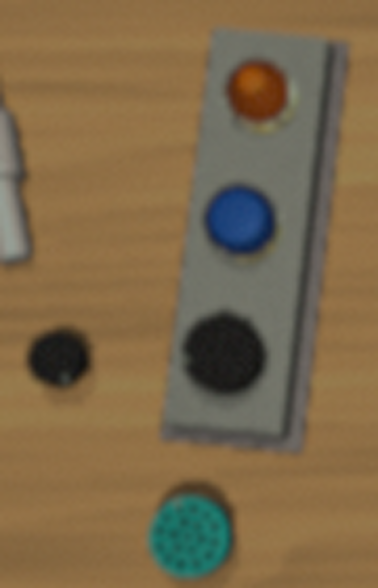

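```bash
cat >> h.py <<'E'
def plan(pos,jaw_deg,o=None):
    """target TCP pos, tool straight down, jaw (tool z) along world angle jaw_deg (mod 180)"""
    o=o or get_obs(); R=Ro.from_euler('xyz',o['tcp_rot']).as_matrix()
    best=None
    for a in (jaw_deg,jaw_deg+180):
        a=np.radians(a); x=np.array([0,0,-1.]); z=np.array([np.cos(a),np.sin(a),0]); T=np.c_[x,np.cross(z,x),z]
        w=Ro.from_matrix(R.T@T).as_rotvec()
        if best is None or np.linalg.norm(w)<np.linalg.norm(best): best=w
    d=R.T@(np.array(pos)-o['tool_pos'])/10
    print('shift cm',d.round(2),'turn',best.round(3),'rows>=',max(np.linalg.norm(d)/4.17,np.linalg.norm(best)/.125).__round__(1))
    print('tool y,z in world',R[:,1].round(3),R[:,2].round(3),'joints',np.round(o['joint_positions'],2))
E
python3 - <<'E'
from h import *
import pickle
c=pickle.load(open('top0.pkl','rb'));P=pts(c);f=c['frame'];Z=P[...,2]
def cen(lo,hi,x0,x1,y0,y1):
    m=(Z>lo)&(Z<hi)&(P[...,0]>x0)&(P[...,0]<x1)&(P[...,1]>y0)&(P[...,1]<y1)
    q=P[m][:,:2]; (a,b),r=cv2.minEnclosingCircle(q.astype(np.float32)); print(len(q),q.mean(0).round(1),(round(a,1),round(b,1),round(r,1)), cv2.minAreaRect(q.astype(np.float32)))
print('gear');cen(100,125,400,520,-230,-110)
print('knob');cen(112,135,520,620,-220,-110)
print('neckbox');cen(80,92,520,620,-220,-110)
print('pad');cen(60,100,380,470,160,260)
print('dome');cen(55,100,480,560,160,240)
print('corner');cen(55,110,580,650,150,230)
print('dock');cen(10,24,350,850,-280,-90)
print('racktop');cen(38,52,350,700,120,290)
plan([505,-165,330],90)
E
```

```text
gear
437 [ 461.9 -166.7] (462.9, -167.1, 35.8) ((461.9869079589844, -167.28244018554688), (69.527587890625, 69.71739196777344), 89.64749908447266)
knob
83 [ 571.4 -169.4] (572.7, -169.9, 22.8) ((572.7501831054688, -169.6221923828125), (12.253877639770508, 45.24628829956055), 89.29191589355469)
neckbox
329 [ 568.2 -170.4] (570.1, -170.6, 49.8) ((570.0794677734375, -171.04177856445312), (59.77363586425781, 99.6416015625), 87.6761703491211)
pad
312 [425.  214.1] (426.1, 215.6, 28.2) ((426.30560302734375, 215.407470703125), (56.189659118652344, 52.40641403198242), 43.674922943115234)
dome
248 [517.7 202.6] (520.2, 205.3, 25.3) ((520.531982421875, 204.29885864257812), (49.502803802490234, 47.9175910949707), 28.748449325561523)
corner
216 [609.6 190.4] (614.0, 193.2, 25.3) ((612.7930297851562, 194.26519775390625), (44.175106048583984, 48.391544342041016), 2.589298963546753)
dock
1826 [ 600.4 -165.3] (636.9, -171.7, 219.6) ((635.5840454101562, -190.9319305419922), (152.13323974609375, 431.4482421875), 86.09366607666016)
racktop
1872 [520.7 202.2] (520.9, 206.9, 149.6) ((520.8213500976562, 204.70172119140625), (85.53318786621094, 290.83563232421875), 83.36949920654297)
shift cm [-10.33 -53.02 -55.99] turn [-0.25  -0.001 -0.   ] rows>= 18.7
tool y,z in world [-0.969  0.247  0.   ] [ 0.247  0.969 -0.001] joints [ 1.18  0.34  1.52  0.    1.28 -0.15]
```

Run:
```python
from h import *
plan([500,215,300],90)
```

```text
shift cm [ -7.37 -43.14 -19.29] turn [-0.25  -0.001 -0.   ] rows>= 11.5
tool y,z in world [-0.969  0.247  0.   ] [ 0.247  0.969 -0.001] joints [ 1.18  0.34  1.52  0.    1.28 -0.15]
```

```bash
python3 -m creep '[{"tx":-7.4,"ty":-20,"tz":-9,"wx":-0.25},{"tx":-7.4,"ty":-20,"tz":-9,"wx":-0.25},{"tx":-7.4,"ty":-29,"tz":-13,"wx":-0.25},{"tx":-7.4,"ty":-29,"tz":-13,"wx":-0.25},{"tx":-7.4,"ty":-43,"tz":-19.3,"wx":-0.25},{"tx":-7.4,"ty":-43,"tz":-19.3,"wx":-0.25},{"tx":-7.4,"ty":-43,"tz":-19.3,"wx":-0.25},{"tx":-7.4,"ty":-43,"tz":-19.3,"wx":-0.25}]'; python3 -c "
from h import *
plan([500,215,300],90)"
```

```text
shift cm [ -7.37 -43.14 -19.29] turn [-0.25  -0.001 -0.   ] rows>= 11.5
tool y,z in world [-0.969  0.247  0.   ] [ 0.247  0.969 -0.001] joints [ 1.18  0.34  1.52  0.    1.28 -0.15]validation failed for argument at $[0]...
```

```bash
python3 -m creep '[{"tx":-7.4,"ty":-20,"tz":-9,"wx":-0.25,"wy":0,"wz":0,"gripper":-1},{"tx":-7.4,"ty":-20,"tz":-9,"wx":-0.25,"wy":0,"wz":0,"gripper":-1},{"tx":-7.4,"ty":-29,"tz":-13,"wx":-0.25,"wy":0,"wz":0,"gripper":-1},{"tx":-7.4,"ty":-43,"tz":-19.3,"wx":-0.25,"wy":0,"wz":0,"gripper":-1},{"tx":-7.4,"ty":-43,"tz":-19.3,"wx":-0.25,"wy":0,"wz":0,"gripper":-1},{"tx":-7.4,"ty":-43,"tz":-19.3,"wx":-0.25,"wy":0,"wz":0,"gripper":-1},{"tx":-7.4,"ty":-43,"tz":-19.3,"wx":-0.25,"wy":0,"wz":0,"gripper":-1},{"tx":-7.4,"ty":-43,"tz":-19.3,"wx":-0.25,"wy":0,"wz":0,"gripper":-1}]'; python3 -c "
from h import *
plan([500,215,300],90)"
```

```text
time: 0.82
tool_pos: [381.2, 308.2, 283.4]
tcp_rot: [0.84, 1.571, 2.411]
contact_force: [1.6, 1.1, 0.3]
grip_width: 91.5
shift cm [ -1.66 -11.88  -9.32] turn [ 0.  0. -0.] rows>= 3.6
tool y,z in world [-1. -0.  0.] [-0.  1.  0.] joints [ 0.52  0.24  1.51  0.    1.39 -1.05]
```

```bash
python3 -m creep '[{"tx":-1.7,"ty":-11.9,"tz":-9.3,"wx":0,"wy":0,"wz":0,"gripper":-1},{"tx":-1.7,"ty":-11.9,"tz":-9.3,"wx":0,"wy":0,"wz":0,"gripper":-1},{"tx":-1.7,"ty":-11.9,"tz":-9.3,"wx":0,"wy":0,"wz":0,"gripper":-1},{"tx":-1.7,"ty":-11.9,"tz":-9.3,"wx":0,"wy":0,"wz":0,"gripper":-1},{"tx":-1.7,"ty":-11.9,"tz":-9.3,"wx":0,"wy":0,"wz":0,"gripper":-1},{"tx":-1.7,"ty":-11.9,"tz":-9.3,"wx":0,"wy":0,"wz":0,"gripper":-1}]'; python3 -c "
from h import *
import pickle
c=capture('wrist');save(c,'wrist1');pickle.dump(c,open('w1.pkl','wb'));print(c['xyz'],c['rotation'])
plan([570,-168,300],90)"
```

```text
time: 1.32
tool_pos: [499.8, 215.8, 299.5]
tcp_rot: [1.581, 1.57, -3.134]
contact_force: [0.3, 1.2, -0.9]
grip_width: 91.9
[428.35857942 215.29069421 458.74934671] [ 2.87460442e+00 -1.15669088e-03  1.56864908e+00]
shift cm [ -0.06  -7.15 -38.46] turn [-0.001  0.    -0.002] rows>= 9.4
tool y,z in world [-1.     0.001  0.002] [0.001 1.    0.   ] joints [ 0.27  0.33  1.34  0.    1.47 -1.3 ]
```

View pics/wrist1.png

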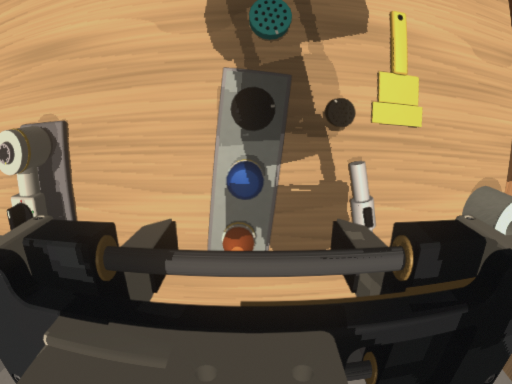

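The big pad sits at (253,108) in the wrist view, with the small look-alike at (340,112), turquoise at (270,18). Zooming in for its white mark.

Run:
```python
from h import *
import pickle
c=pickle.load(open('w1.pkl','rb'));f=c['frame']
im=cv2.cvtColor(f[70:150,215:295],cv2.COLOR_RGB2BGR)
cv2.imwrite('pics/pad1.png',cv2.resize(im,None,fx=7,fy=7,interpolation=cv2.INTER_CUBIC))
g=f.max(2).astype(np.uint8)
sub=(g[80:138,225:285]<55).astype(np.uint8)
n,l,s,ce=cv2.connectedComponentsWithStats(sub);i=1+s[1:,4].argmax()
m=(l==i).astype(np.uint8);cs,_=cv2.findContours(m,0,1);k=max(cs,key=cv2.contourArea)
(u,v),r=cv2.minEnclosingCircle(k);e=cv2.fitEllipse(k);print(u+225,v+80,r,e)
print('circ',onplane(c,u+225,v+80,88,True),'ell',onplane(c,e[0][0]+225,e[0][1]+80,88,True))
```

```text
252.99351692199707 108.39369010925293 22.48349952697754 ((28.074941635131836, 28.421100616455078), (42.33502960205078, 43.960968017578125), 175.0628204345703)
circ [425.16464223 214.56022037  88.        ] ell [425.1990952  214.66039669  88.        ]
```

View pics/pad1.png

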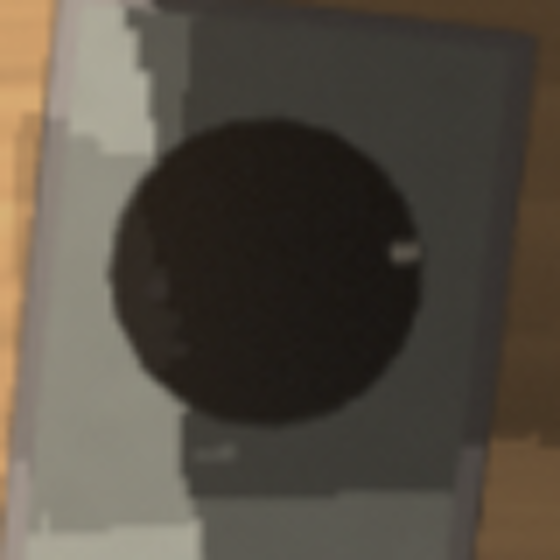

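```bash
python3 - <<'E'
from h import *
import pickle
c=pickle.load(open('w1.pkl','rb'))
p=onplane(c,253.1,108.4,85,True);q=onplane(c,272.7,105.9,86,True);d=q-p;print(p,q,np.degrees(np.arctan2(d[1],d[0])),np.hypot(*d[:2]))
E
python3 -m creep '[{"tx":-3,"ty":-7.1,"tz":-38.4,"wx":0,"wy":0,"wz":0,"gripper":-1},{"tx":-3,"ty":-7.1,"tz":-38.4,"wx":0,"wy":0,"wz":0,"gripper":-1},{"tx":-3,"ty":-7.1,"tz":-38.4,"wx":0,"wy":0,"wz":0,"gripper":-1},{"tx":-3,"ty":-7.1,"tz":-38.4,"wx":0,"wy":0,"wz":0,"gripper":-1},{"tx":-3,"ty":-7.1,"tz":-38.4,"wx":0,"wy":0,"wz":0,"gripper":-1},{"tx":-3,"ty":-7.1,"tz":-38.4,"wx":0,"wy":0,"wz":0,"gripper":-1},{"tx":-3,"ty":-7.1,"tz":-38.4,"wx":0,"wy":0,"wz":0,"gripper":-1},{"tx":-3,"ty":-7.1,"tz":-38.4,"wx":0,"wy":0,"wz":0,"gripper":-1}]'; python3 -c "
from h import *
plan([570,-168,300],90)"
```

```text
[425.14708563 214.68646382  85.        ] [421.93434428 238.97427453  86.        ] 97.5352213129455 24.499376653148683
time: 2.03
tool_pos: [559.2, -110.0, 326.1]
tcp_rot: [0.036, 1.57, 1.61]
contact_force: [0.7, -0.1, 0.8]
grip_width: 91.6
shift cm [ 2.6  -1.07 -5.8 ] turn [ 0.003  0.001 -0.   ] rows>= 1.5
tool y,z in world [-1.    -0.003  0.   ] [-0.003  1.     0.001] joints [-0.33  0.38  1.2   0.    1.56 -1.9 ]
```

```bash
python3 -m creep '[{"tx":2.5,"ty":-1.1,"tz":-5.8,"wx":0,"wy":0,"wz":0,"gripper":-1},{"tx":2.5,"ty":-1.1,"tz":-5.8,"wx":0,"wy":0,"wz":0,"gripper":-1},{"tx":2.5,"ty":-1.1,"tz":-5.8,"wx":0,"wy":0,"wz":0,"gripper":-1},{"tx":2.5,"ty":-1.1,"tz":-5.8,"wx":0,"wy":0,"wz":0,"gripper":-1}]'; python3 -c "
from h import *
import pickle
c=capture('wrist');save(c,'wrist2');pickle.dump(c,open('w2.pkl','wb'));print(c['xyz'],c['rotation'])
f=c['frame'];im=cv2.cvtColor(f[60:240,200:320],cv2.COLOR_RGB2BGR)
cv2.imwrite('pics/sc2.png',cv2.resize(im,None,fx=3.3,fy=3.3,interpolation=cv2.INTER_CUBIC))
"
```

```text
time: 2.37
tool_pos: [570.1, -167.1, 299.8]
tcp_rot: [0.89, 1.568, 2.461]
contact_force: [0.3, 0.1, -0.2]
grip_width: 92.1
[ 498.86309066 -168.04963922  459.10091408] [ 2.87535373e+00 -2.86825761e-03  1.57119568e+00]
```

View pics/wrist2.png

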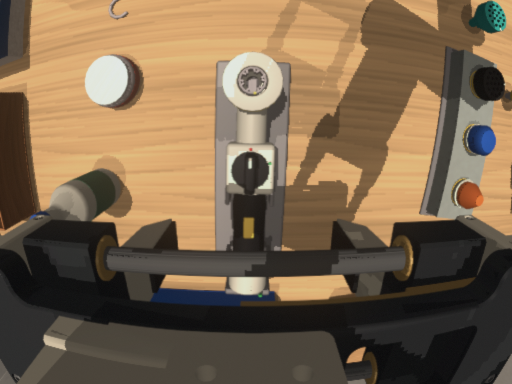

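View pics/sc2.png

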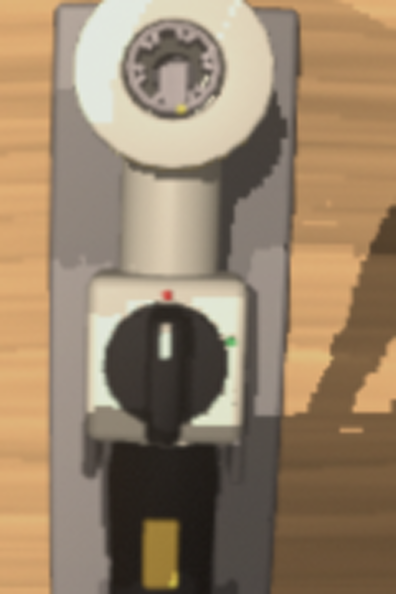

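The knob is shut, with its white line at the red dot (crop 166,340) and the green open dot at (231,341). The spindle's ring is at crop (172,68) and its yellow dot at (181,107).

Run:
```python
from h import *
import pickle
c=pickle.load(open('w2.pkl','rb'));f=c['frame']
hsv=cv2.cvtColor(f,cv2.COLOR_RGB2HSV)
im=cv2.cvtColor(f[58:106,228:276],cv2.COLOR_RGB2BGR)
cv2.imwrite('pics/sp2.png',cv2.resize(im,None,fx=12,fy=12,interpolation=cv2.INTER_NEAREST))
w=lambda u,v,h:onplane(c,u,v,h,True).round(1)
g=f[...,:].max(2)
# gear top disc: bright pixels
m=((g>150)&(hsv[...,1]<70)).astype(np.uint8); m[:50]=0;m[112:]=0;m[:,:215]=0;m[:,292:]=0
cs,_=cv2.findContours(m,0,1);k=max(cs,key=cv2.contourArea);hull=cv2.convexHull(k);(u,v),r=cv2.minEnclosingCircle(k);e=cv2.fitEllipse(k)
print('gear',u,v,r,w(u,v,107),e,w(*e[0],107))
# sleeve: darker/grey inside
inner=(g<150).astype(np.uint8); sub=np.zeros_like(inner);sub[63:100,234:272]=inner[63:100,234:272]
n,l,s,ce=cv2.connectedComponentsWithStats(sub);i=1+s[1:,4].argmax();mm=(l==i).astype(np.uint8);cs,_=cv2.findContours(mm,0,1);k=max(cs,key=cv2.contourArea);e=cv2.fitEllipse(cv2.convexHull(k));print('sleeve',e,w(*e[0],113))
ce=np.array(e[0])
y=(hsv[...,0]>20)&(hsv[...,0]<35)&(hsv[...,1]>110)&(g>120); y[:65]=0;y[98:]=0;y[:,236:]=y[:,236:];y[:,:238]=0;y[:,268:]=0
q=np.argwhere(y);print(q.tolist()); dv=q.mean(0)[::-1]; p=w(*dv,115.5);p0=w(*ce,115);d=p-p0;print(p,np.degrees(np.arctan2(d[1],d[0])),np.hypot(*d[:2]))
# knob disc, dark; white line
k=(g<80).astype(np.uint8);k[:150]=0;k[193:]=0;k[:,:228]=0;k[:,273:]=0
k=cv2.morphologyEx(k,cv2.MORPH_CLOSE,np.ones((5,5)))
cs,_=cv2.findContours(k,0,1);kk=max(cs,key=cv2.contourArea);print('knob',cv2.boundingRect(kk),cv2.minEnclosingCircle(kk))
for v in range(150,193,3): print(v,g[v,225:276].tolist())
```

```text
gear 247.9557647705078 78.18230438232422 34.93040466308594 [ 459.6 -174.   107. ] ((250.0686492919922, 80.35797882080078), (57.24550247192383, 66.10956573486328), 101.88294219970703) [ 462.2 -171.6  107. ]
sleeve ((252.0864715576172, 79.56527709960938), (23.141841888427734, 23.763898849487305), 95.0321044921875) [ 461.9 -169.2  113. ]
[[92, 254], [92, 255], [93, 254], [93, 255], [94, 254]]
[ 477.6 -166.6  115.5] 9.522255009925196 15.7165517846632
knob (232, 152, 36, 41) ((249.16729736328125, 172.27503967285156), 20.390647888183594)
150 [160, 159, 182, 202, 218, 223, 223, 223, 223, 222, 222, 223, 223, 223, 222, 222, 222, 222, 221, 221, 221, 218, 216, 214, 202, 194, 184, 193, 213, 218, 219, 219, 219, 222, 227, 227, 227, 227, 227, 227, 227, 227, 226, 227, 227, 226, 224, 217, 193, 141, 99]
153 [159, 160, 184, 203, 218, 223, 223, 223, 222, 222, 222, 221, 221, 223, 226, 209, 163, 124, 93, 77, 70, 58, 51, 47, 46, 47, 47, 47, 49, 53, 66, 85, 107, 150, 192, 211, 222, 230, 231, 231, 231, 231, 231, 231, 231, 230, 226, 219, 196, 139, 95]
156 [161, 174, 211, 224, 229, 228, 228, 228, 228, 229, 227
[... 2251 characters left out ...]
 143, 143, 144, 143, 143, 143, 143, 142, 139, 126, 103, 77, 57, 45, 43, 43, 51, 56, 55, 53, 52, 50, 48, 43, 40, 43, 45, 59, 104, 139, 193, 221, 224, 226, 228, 228, 228, 228, 227, 227, 222, 208, 171, 115, 70, 75]
189 [114, 107, 125, 134, 142, 144, 143, 143, 143, 143, 143, 143, 142, 142, 142, 141, 142, 137, 112, 68, 45, 45, 49, 51, 51, 50, 49, 46, 46, 70, 112, 134, 138, 145, 149, 149, 150, 149, 149, 149, 149, 148, 148, 149, 147, 142, 130, 110, 83, 66, 75]
192 [111, 87, 97, 110, 117, 120, 121, 123, 122, 122, 121, 121, 122, 124, 126, 127, 128, 125, 107, 70, 46, 44, 44, 43, 41, 40, 39, 40, 47, 87, 119, 129, 129, 130, 130, 130, 130, 130, 129, 129, 131, 130, 132, 131, 129, 125, 118, 98, 77, 79, 83]
```

View pics/sp2.png

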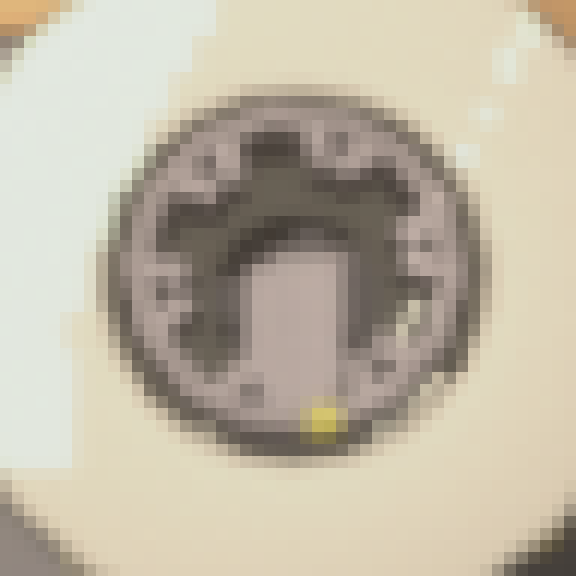

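Run:
```python
from h import *
import pickle
c=pickle.load(open('w2.pkl','rb'))
w=lambda u,v,h:onplane(c,u,v,h,True).round(1)
for v,u in ((159,249.6),(165,249.6),(174,249.3),(183,249.2),(192,249)): print(w(u,v,124))
print('ends',w(249.7,152.5,124),w(249,194,124))
plan([572.3,-170,113],88.6)
```

```text
[ 553.2 -172.   124. ]
[ 560.2 -172.   124. ]
[ 570.7 -172.4  124. ]
[ 581.4 -172.6  124. ]
[ 592.3 -172.8  124. ]
ends [ 545.7 -171.9  124. ] [ 594.7 -172.8  124. ]
shift cm [18.77 -0.2  -0.39] turn [ 0.026  0.001 -0.001] rows>= 4.5
tool y,z in world [-1.    -0.001  0.001] [-0.001  1.     0.001] joints [-0.41  0.43  1.18  0.    1.53 -1.99]
```

```bash
python3 -m creep '[{"tx":16,"ty":-0.1,"tz":-0.4,"wx":0.02,"wy":0,"wz":0,"gripper":-1},{"tx":16,"ty":-0.1,"tz":-0.4,"wx":0.02,"wy":0,"wz":0,"gripper":-1},{"tx":16,"ty":-0.1,"tz":-0.4,"wx":0.02,"wy":0,"wz":0,"gripper":-1},{"tx":16,"ty":-0.1,"tz":-0.4,"wx":0.02,"wy":0,"wz":0,"gripper":-1},{"tx":18,"ty":-0.1,"tz":-0.4,"wx":0.02,"wy":0,"wz":0,"gripper":-1},{"tx":20,"ty":-0.1,"tz":-0.4,"wx":0.02,"wy":0,"wz":0,"gripper":-1},{"tx":20,"ty":-0.1,"tz":-0.4,"wx":0.02,"wy":0,"wz":0,"gripper":-1},{"tx":20,"ty":-0.1,"tz":-0.4,"wx":0.02,"wy":0,"wz":0,"gripper":-1}]'; python3 -c "
from h import *
plan([571.5,-171,99],89)
c=capture('wrist');save(c,'wrist3');print(get_obs()['contact_force'])"
```

```text
time: 3.08
tool_pos: [571.7, -169.9, 101.2]
tcp_rot: [0.706, 1.57, 2.259]
contact_force: [0.5, -0.3, 1.0]
grip_width: 91.7
shift cm [ 0.22  0.02 -0.11] turn [ 0.     0.001 -0.001] rows>= 0.1
tool y,z in world [-1.     0.017  0.001] [0.017 1.    0.001] joints [-0.42  0.59  1.48  0.    1.07 -1.97]
[ 0.22793072  0.55951978 -0.10255401]
```

View pics/wrist3.png

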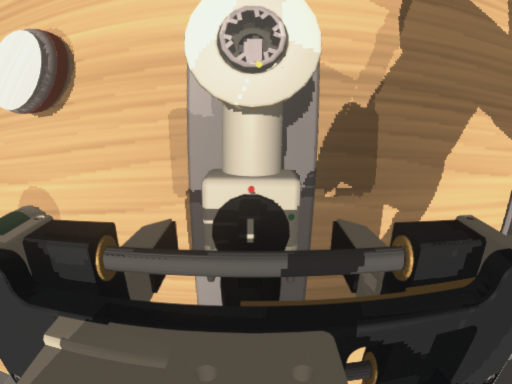

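Run:
```python
from h import *
import pickle
c=capture('wrist');pickle.dump(c,open('w3.pkl','wb'));f=c['frame'];g=f.max(2);hsv=cv2.cvtColor(f,cv2.COLOR_RGB2HSV)
w=lambda u,v,h:onplane(c,u,v,h,True).round(1)
print(c['xyz'],c['rotation'])
im=cv2.cvtColor(f[0:90,200:310],cv2.COLOR_RGB2BGR)
cv2.imwrite('pics/sp3.png',cv2.resize(im,None,fx=6,fy=6,interpolation=cv2.INTER_NEAREST))
for t in (130,150,170):
    sub=np.zeros_like(g);sub[0:80,210:300]=(g[0:80,210:300]<t);
    n,l,s,ce=cv2.connectedComponentsWithStats(sub);j=l[30,265] if l[30,265] else 1+s[1:,4].argmax();mm=(l==j).astype(np.uint8);cs,_=cv2.findContours(mm,0,1);k=max(cs,key=cv2.contourArea);e=cv2.fitEllipse(cv2.convexHull(k));print(t,e,w(*e[0],114),cv2.minEnclosingCircle(k))
y=(hsv[...,0]>20)&(hsv[...,0]<35)&(hsv[...,1]>130)&(g>120); y[75:]=0;y[:50]=0;y[:,:225]=0;y[:,285:]=0
q=np.argwhere(y);dv=q.mean(0)[::-1];print(len(q),dv,w(*dv,115.5))
# white line
m=(g>140);m[:215]=0;m[245:]=0;m[:,:240]=0;m[:,262:]=0;q=np.argwhere(m);print('line',q.min(0),q.max(0),q.mean(0),w(q[:,1].mean(),q[:,0].mean(),124))
```

```text
[ 500.61855675 -169.98782669  261.44510627] [ 2.87137954e+00 -6.78679010e-04  1.55349856e+00]
130 ((253.67120361328125, 34.638328552246094), (50.52180862426758, 55.12301254272461), 89.03480529785156) [ 462.4 -169.4  114. ] ((253.67999267578125, 34.41999816894531), 27.441659927368164)
150 ((253.51792907714844, 34.42387008666992), (51.226680755615234, 55.79612350463867), 87.34822845458984) [ 462.3 -169.4  114. ] ((253.5, 35.0), 27.789485931396484)
170 ((253.3899688720703, 34.6889533996582), (52.41364669799805, 56.11008071899414), 90.49490356445312) [ 462.5 -169.5  114. ] ((253.5, 34.5), 28.044706344604492)
20 [259.9   63.05] [ 477.4 -166.6  115.5]
line [232 249] [236 254] [234.         251.32142857] [ 561.5 -172.3  124. ]
```

View pics/sp3.png

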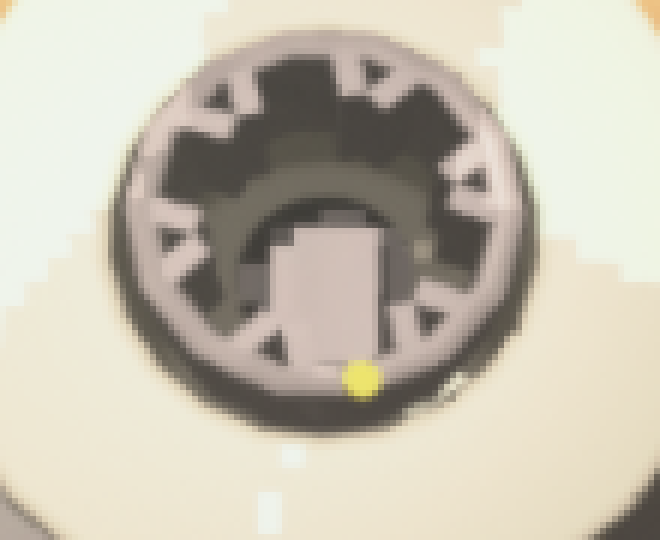

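Run:
```python
from h import *
import pickle
c=pickle.load(open('w3.pkl','rb'))
w=lambda u,v,h:onplane(c,u,v,h,True)
p=w(254.4,35.2,115);d=w(259.9,63.05,115.5)-p;print(p,d,np.degrees(np.arctan2(d[1],d[0])),np.hypot(*d[:2]))
for a,b in (((128,215),(525,215)),((327,30),(327,395))):
    print(w(200+a[0]/6,a[1]/6,115),w(200+b[0]/6,b[1]/6,115))
# slot opposite the dot: ends
top=w(200+295/6,62/6,115);print('top slot',top, np.degrees(np.arctan2(*(p-top)[[1,0]])))
for s in ((458,115),(195,165),(465,250),(205,295),(218,97),(375,70),(472,180),(172,238),(272,345),(432,318)):
    q=w(200+s[0]/6,s[1]/6,115)-p; print(s,np.degrees(np.arctan2(q[1],q[0])).round(1),np.hypot(*q[:2]).round(1))
```

```text
[ 462.99203231 -169.01430667  115.        ] [14.43563763  2.4000537   0.5       ] 9.439590648894663 14.633792793579204
[ 462.73911992 -185.1350737   115.        ] [ 463.27324434 -152.86980543  115.        ]
[ 446.65483485 -168.67984473  115.        ] [ 478.71497902 -169.23894236  115.        ]
top slot [ 449.56649947 -171.34644092  115.        ] 9.854452167505212
(458, 115) 128.1 13.8
(195, 165) -112.5 11.5
(465, 250) 73.0 11.7
(205, 295) -54.9 12.1
(218, 97) -140.3 13.6
(375, 70) 161.6 13.3
(472, 180) 102.9 12.2
(172, 238) -81.2 12.7
(272, 345) -21.9 12.3
(432, 318) 42.1 12.5
```

```bash
python3 -m creep '[{"tx":0.2,"ty":0,"tz":-0.16,"wx":0,"wy":0,"wz":0,"gripper":-1},{"tx":0.2,"ty":0,"tz":-0.16,"wx":0,"wy":0,"wz":0,"gripper":0.2},{"tx":0.2,"ty":0,"tz":-0.16,"wx":0,"wy":0,"wz":0,"gripper":0.4},{"tx":0.2,"ty":0,"tz":-0.16,"wx":0,"wy":0,"wz":0,"gripper":0.5},{"tx":0.2,"ty":0,"tz":-0.16,"wx":0,"wy":0,"wz":0,"gripper":0.6},{"tx":0.2,"ty":0,"tz":-0.16,"wx":0,"wy":0,"wz":0,"gripper":0.65}]'; python3 -c "
from h import *
o=get_obs();print(o['contact_force'],o['moment'],o['tool_pos'])"
```

```text
time: 3.68
tool_pos: [571.6, -173.6, 98.8]
tcp_rot: [-1.388, 1.571, 0.163]
contact_force: [-0.5, -0.0, 0.5]
grip_width: 62.7
[-0.50792823 -0.03798617  0.45376341] [ 0.03041654  0.00373849 -0.04987812] [ 571.59678447 -173.60959658   98.83284424]
```

```bash
python3 -m creep '[{"tx":0,"ty":0,"tz":0.12,"wx":0,"wy":0,"wz":0,"gripper":0.65},{"tx":0,"ty":0,"tz":0.12,"wx":0,"wy":0,"wz":0,"gripper":0.65},{"tx":0,"ty":0,"tz":0.12,"wx":0,"wy":0,"wz":0,"gripper":0.65},{"tx":0,"ty":0,"tz":0.12,"wx":0,"wy":0,"wz":0,"gripper":0.65},{"tx":0,"ty":0,"tz":0.12,"wx":0,"wy":0,"wz":0,"gripper":0.65},{"tx":0,"ty":0,"tz":0.12,"wx":0,"wy":0,"wz":0,"gripper":0.65}]'; python3 -c "
from h import *
o=get_obs();print(o['contact_force'],o['moment'],o['tool_pos'])
c=capture('wrist');save(c,'wrist4')"
```

```text
time: 4.18
tool_pos: [571.6, -172.3, 98.7]
tcp_rot: [0.19, 1.571, 1.741]
contact_force: [-0.1, 1.1, -0.3]
grip_width: 23.1
[-0.11582921  1.11070916 -0.2602804 ] [ 0.03920058 -0.03306904  0.02604728] [ 571.59982626 -172.31905123   98.68010374]
```

View pics/wrist4.png

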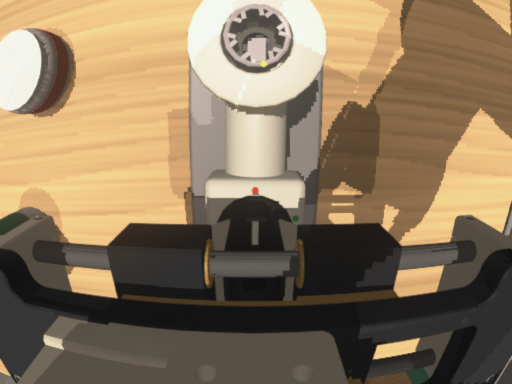

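Both jaws straddle the bar evenly: they are at columns 211 and 298, with the white line at 255. Closing.

```bash
python3 -m creep '[{"tx":0,"ty":0,"tz":0,"wx":0,"wy":0,"wz":0,"gripper":1},{"tx":0,"ty":0,"tz":0,"wx":0,"wy":0,"wz":0,"gripper":1},{"tx":0,"ty":0,"tz":0,"wx":0,"wy":0,"wz":0,"gripper":1},{"tx":0,"ty":0,"tz":0,"wx":0,"wy":0,"wz":0,"gripper":1}]'; python3 -c "
from h import *
o=get_obs();print(o['contact_force'],o['moment'],o['tool_pos'])"
```

```text
time: 4.57
tool_pos: [571.6, -172.1, 98.7]
tcp_rot: [-0.003, 1.57, 1.548]
contact_force: [-0.1, 1.9, 0.5]
grip_width: 12.9
[-0.11462923  1.85556855  0.483658  ] [ 0.24171106 -0.03624349 -0.26091188] [ 571.59976813 -172.11621016   98.67111602]
```

```bash
python3 -m creep '[{"tx":0,"ty":0,"tz":0,"wx":0.1,"wy":0,"wz":0,"gripper":1},{"tx":0,"ty":0,"tz":0,"wx":0.2,"wy":0,"wz":0,"gripper":1},{"tx":0,"ty":0,"tz":0,"wx":0.3,"wy":0,"wz":0,"gripper":1},{"tx":0,"ty":0,"tz":0,"wx":0.4,"wy":0,"wz":0,"gripper":1},{"tx":0,"ty":0,"tz":0,"wx":0.5,"wy":0,"wz":0,"gripper":1},{"tx":0,"ty":0,"tz":0,"wx":0.6,"wy":0,"wz":0,"gripper":1}]'; python3 -c "
from h import *
o=get_obs();print(o['contact_force'],o['moment'],o['tool_pos'],o['joint_positions'])"
python3 -m creep '[{"tx":0,"ty":0,"tz":0,"wx":0.1,"wy":0,"wz":0,"gripper":1},{"tx":0,"ty":0,"tz":0,"wx":0.2,"wy":0,"wz":0,"gripper":1},{"tx":0,"ty":0,"tz":0,"wx":0.3,"wy":0,"wz":0,"gripper":1},{"tx":0,"ty":0,"tz":0,"wx":0.4,"wy":0,"wz":0,"gripper":1},{"tx":0,"ty":0,"tz":0,"wx":0.5,"wy":0,"wz":0,"gripper":1},{"tx":0,"ty":0,"tz":0,"wx":0.57,"wy":0,"wz":0,"gripper":1},{"tx":0,"ty":0,"tz":0,"wx":0.57,"wy":0,"wz":0,"gripper":1}]'; python3 -c "
from h import *
o=get_obs();print(o['contact_force'],o['moment'],o['tool_pos'],o['joint_positions'],o['grip_width'])"
```

```text
time: 5.07
tool_pos: [571.8, -171.5, 98.7]
tcp_rot: [0.357, 1.569, 1.304]
contact_force: [1.7, 4.2, 1.2]
grip_width: 12.9
[1.66444041 4.16603532 1.20295748] [ 0.75245735 -0.2040179   0.10213512] [ 571.82492962 -171.45019096   98.70172858] [-0.42036365  0.59394353  1.4859819   0.00156104  1.06187823 -1.36763144]
time: 5.65
tool_pos: [572.4, -171.0, 98.7]
tcp_rot: [0.49, 1.568, 0.867]
contact_force: [2.8, 5.8, 0.1]
grip_width: 12.5
[2.84083467 5.75216613 0.12059878] [ 0.99995948 -0.44625248 -0.17988131] [ 572.40936095 -171.02214537   98.73254986] [-0.41984312  0.59408701  1.48560914  0.0027174   1.06120566 -0.7983507 ] 12.504380788088923
```

```bash
python3 -m creep '[{"tx":0,"ty":0,"tz":0,"wx":0.06,"wy":0,"wz":0,"gripper":1},{"tx":0,"ty":0,"tz":0,"wx":0.06,"wy":0,"wz":0,"gripper":1},{"tx":0,"ty":0,"tz":0,"wx":0.06,"wy":0,"wz":0,"gripper":0.5},{"tx":0,"ty":0,"tz":0,"wx":0.06,"wy":0,"wz":0,"gripper":-1},{"tx":0,"ty":0,"tz":0,"wx":0.06,"wy":0,"wz":0,"gripper":-1},{"tx":0,"ty":0,"tz":0,"wx":0.06,"wy":0,"wz":0,"gripper":-1},{"tx":0,"ty":0,"tz":0,"wx":0.06,"wy":0,"wz":0,"gripper":-1},{"tx":0,"ty":0,"tz":0,"wx":0.06,"wy":0,"wz":0,"gripper":-1}]'; python3 -c "
from h import *
o=get_obs();print(o['contact_force'],o['moment'],o['tool_pos'],o['joint_positions'],o['grip_width'])"
```

```text
time: 6.32
tool_pos: [571.5, -172.5, 98.7]
tcp_rot: [-2.182, 1.571, -1.862]
contact_force: [0.5, 0.3, 0.2]
grip_width: 48.2
[0.49564199 0.27199235 0.15524893] [-0.09053006  0.02394093 -0.06160346] [ 571.53006226 -172.53722006   98.71902336] [-4.21493893e-01  5.93955251e-01  1.48590243e+00 -3.54776870e-05
  1.06173090e+00 -7.42291592e-01] 48.22170397393559
```

Now raise up and check the knob.

```bash
python3 -m creep '[{"tx":-1,"ty":0,"tz":0,"wx":0,"wy":0,"wz":0,"gripper":-1},{"tx":-2,"ty":0,"tz":0,"wx":0,"wy":0,"wz":0,"gripper":-1},{"tx":-5,"ty":0,"tz":0,"wx":0,"wy":0,"wz":0,"gripper":-1},{"tx":-9,"ty":0,"tz":0,"wx":0,"wy":0,"wz":0,"gripper":-1},{"tx":-13,"ty":0,"tz":0,"wx":0,"wy":0,"wz":0,"gripper":-1},{"tx":-17,"ty":0,"tz":0,"wx":0,"wy":0,"wz":0,"gripper":-1},{"tx":-20,"ty":0,"tz":0,"wx":0,"wy":0,"wz":0,"gripper":-1},{"tx":-20,"ty":0,"tz":0,"wx":0,"wy":0,"wz":0,"gripper":-1}]'; python3 -c "
from h import *
c=capture('wrist');save(c,'wrist5')
c=capture('top');f=c['frame'];cv2.imwrite('pics/top5.png',cv2.resize(cv2.cvtColor(f[120:220,270:340],cv2.COLOR_RGB2BGR),None,fx=5,fy=5,interpolation=2))
plan([426,214.7,230],90)"
```

```text
time: 6.98
tool_pos: [573.7, -173.2, 307.9]
tcp_rot: [-0.737, 1.556, -0.416]
contact_force: [0.7, 0.5, 0.7]
grip_width: 91.6
shift cm [ 6.99 41.37 -1.65] turn [-1.25e+00  1.00e-03  4.00e-03] rows>= 10.1
tool y,z in world [-0.316  0.949 -0.003] [0.949 0.316 0.003] joints [-0.42  0.44  1.18  0.    1.52 -0.74]
```

View pics/wrist5.png

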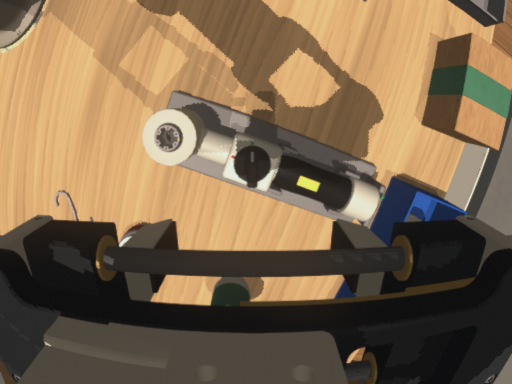

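```bash
python3 -c "
import cv2
im=cv2.imread('pics/wrist5.png')[130:200,215:295];cv2.imwrite('pics/knob5.png',cv2.resize(im,None,fx=7,fy=7,interpolation=2))"
```

View pics/knob5.png

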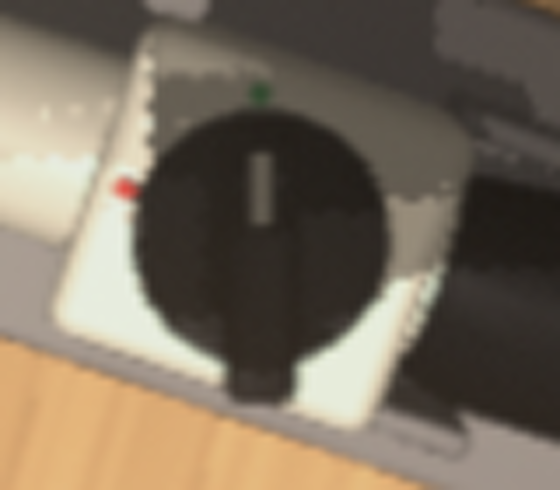

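The knob now points at the green open dot and stays there. Off to the pad, hovering to measure it more closely.

```bash
python3 -c "
from h import *
plan([490,215,200],90)"
```

```text
shift cm [10.01 39.38  4.42] turn [-1.25e+00  1.00e-03  4.00e-03] rows>= 10.0
tool y,z in world [-0.316  0.949 -0.003] [0.949 0.316 0.003] joints [-0.42  0.44  1.18  0.    1.52 -0.74]
```

```bash
python3 -m creep '[{"tx":2,"ty":39.4,"tz":4.4,"wx":-1.25,"wy":0,"wz":0,"gripper":-1},{"tx":2,"ty":39.4,"tz":4.4,"wx":-1.25,"wy":0,"wz":0,"gripper":-1},{"tx":2,"ty":39.4,"tz":4.4,"wx":-1.25,"wy":0,"wz":0,"gripper":-1},{"tx":2,"ty":39.4,"tz":4.4,"wx":-1.25,"wy":0,"wz":0,"gripper":-1},{"tx":2,"ty":39.4,"tz":4.4,"wx":-1.25,"wy":0,"wz":0,"gripper":-1},{"tx":2,"ty":39.4,"tz":4.4,"wx":-1.25,"wy":0,"wz":0,"gripper":-1},{"tx":2,"ty":39.4,"tz":4.4,"wx":-1.25,"wy":0,"wz":0,"gripper":-1},{"tx":2,"ty":39.4,"tz":4.4,"wx":-1.25,"wy":0,"wz":0,"gripper":-1}]'; python3 -c "
from h import *
plan([490,215,200],90)"
```

```text
time: 7.75
tool_pos: [500.6, 154.9, 280.5]
tcp_rot: [1.955, 1.568, -3.001]
contact_force: [1.3, 1.0, 0.4]
grip_width: 91.6
shift cm [8.05 2.46 5.58] turn [-0.244 -0.001 -0.003] rows>= 2.4
tool y,z in world [-0.97   0.241  0.003] [ 0.241  0.97  -0.001] joints [ 0.15  0.31  1.43  0.    1.41 -1.17]
```

```bash
python3 -m creep '[{"tx":4,"ty":2.5,"tz":5.6,"wx":-0.25,"wy":0,"wz":0,"gripper":-1},{"tx":8,"ty":2.5,"tz":5.6,"wx":-0.25,"wy":0,"wz":0,"gripper":-1},{"tx":8,"ty":2.5,"tz":5.6,"wx":-0.25,"wy":0,"wz":0,"gripper":-1},{"tx":8,"ty":2.5,"tz":5.6,"wx":-0.25,"wy":0,"wz":0,"gripper":-1},{"tx":8,"ty":2.5,"tz":5.6,"wx":-0.25,"wy":0,"wz":0,"gripper":-1},{"tx":8,"ty":2.5,"tz":5.6,"wx":-0.25,"wy":0,"wz":0,"gripper":-1}]'
python3 - <<'E'
from h import *
import pickle
c=capture('wrist');save(c,'wrist6');pickle.dump(c,open('w6.pkl','wb'));f=c['frame'];g=f.max(2)
print(c['xyz'],c['rotation'],get_obs()['tool_pos'])
cv2.imwrite('pics/pad6.png',cv2.resize(cv2.cvtColor(f[30:200,170:330],cv2.COLOR_RGB2BGR),None,fx=3.5,fy=3.5,interpolation=2))
E
```

```text
time: 8.25
tool_pos: [492.5, 213.1, 202.8]
tcp_rot: [-1.568, 1.57, 0.002]
contact_force: [0.4, 0.4, 0.9]
grip_width: 91.9
[420.76839571 212.51395937 361.95076899] [ 2.87226589e+00 -1.22469014e-03  1.57039682e+00] [492.91460573 213.02320759 203.37010946]
```

View pics/pad6.png

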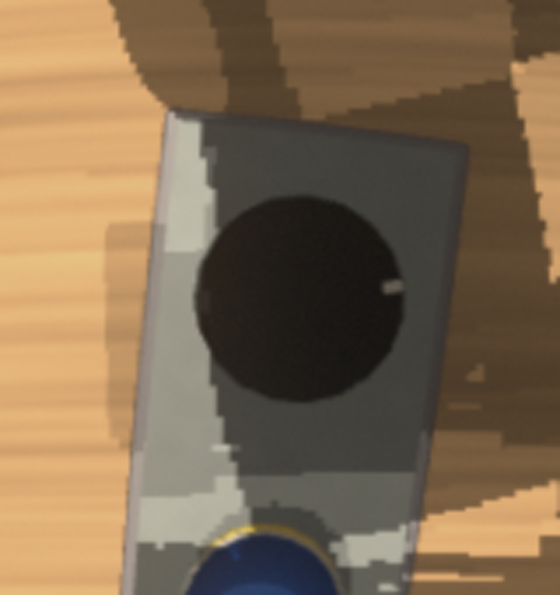

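Run:
```python
from h import *
import pickle
c=pickle.load(open('w6.pkl','rb'));f=c['frame']
w=lambda u,v,h:onplane(c,u,v,h,True)
g=f[...,0]; m=(g<45).astype(np.uint8); m[:80]=0;m[150:]=0;m[:,:220]=0;m[:,292:]=0
cs,_=cv2.findContours(m,0,1);k=max(cs,key=cv2.contourArea);e=cv2.fitEllipse(cv2.convexHull(k));print(e)
p=w(*e[0],84);p2=w(255.6,115.4,84);q=w(282.3,111.7,85);
for P in(p,p2):
    d=q-P;print(P,q,np.degrees(np.arctan2(d[1],d[0])),np.hypot(*d[:2]))
plan([p[0],p[1],54],90)
```

```text
((255.6611328125, 115.0724105834961), (57.75060272216797, 58.80934524536133), 0.0462409146130085)
[425.26946535 214.44411214  84.        ] [421.90237563 239.04220941  85.        ] 97.7944429807383 24.82747837833141
[425.57583671 214.38760892  84.        ] [421.90237563 239.04220941  85.        ] 98.47455329631873 24.926765572327284
shift cm [14.92  6.8   0.13] turn [-0.001  0.     0.002] rows>= 3.9
tool y,z in world [-1.     0.001 -0.002] [0.001 1.    0.   ] joints [ 0.27  0.38  1.53 -0.    1.23 -1.3 ]
```

```bash
python3 -m creep '[{"tx":0,"ty":3.5,"tz":0.1,"wx":0,"wy":0,"wz":0,"gripper":-1},{"tx":2,"ty":6.7,"tz":0.13,"wx":0,"wy":0,"wz":0,"gripper":-1},{"tx":5,"ty":6.7,"tz":0.13,"wx":0,"wy":0,"wz":0,"gripper":-1},{"tx":9,"ty":6.7,"tz":0.13,"wx":0,"wy":0,"wz":0,"gripper":-1},{"tx":9,"ty":6.7,"tz":0.13,"wx":0,"wy":0,"wz":0,"gripper":-1},{"tx":9,"ty":6.7,"tz":0.13,"wx":0,"wy":0,"wz":0,"gripper":-1},{"tx":9,"ty":6.7,"tz":0.13,"wx":0,"wy":0,"wz":0,"gripper":-1}]'; python3 -c "
from h import *
plan([425.4,214.5,53],90)
c=capture('wrist');save(c,'wrist7')"
```

```text
time: 8.88
tool_pos: [426.8, 215.0, 114.1]
tcp_rot: [-1.252, 1.567, 0.318]
contact_force: [0.5, -0.7, 1.1]
grip_width: 92.1
shift cm [ 6.11  0.15 -0.05] turn [-0.001  0.001  0.003] rows>= 1.5
tool y,z in world [-1.     0.001 -0.003] [0.001 1.    0.001] joints [ 0.31  0.38  1.81  0.    0.94 -1.26]
```

View pics/wrist7.png

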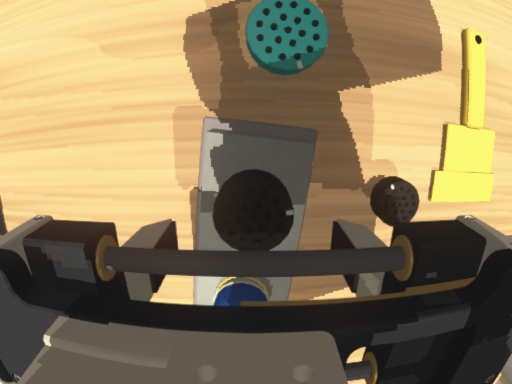

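The pad, at column 253, is centred between the jaws. Descending.

```bash
python3 -m creep '[{"tx":2,"ty":0.1,"tz":-0.05,"wx":0,"wy":0,"wz":0,"gripper":-1},{"tx":4,"ty":0.1,"tz":-0.05,"wx":0,"wy":0,"wz":0,"gripper":-1},{"tx":6,"ty":0.1,"tz":-0.05,"wx":0,"wy":0,"wz":0,"gripper":-1},{"tx":6.1,"ty":0.1,"tz":-0.05,"wx":0,"wy":0,"wz":0,"gripper":-1},{"tx":6.1,"ty":0.1,"tz":-0.05,"wx":0,"wy":0,"wz":0,"gripper":-1},{"tx":6.1,"ty":0.1,"tz":-0.05,"wx":0,"wy":0,"wz":0,"gripper":-0.2},{"tx":6.1,"ty":0.1,"tz":-0.05,"wx":0,"wy":0,"wz":0,"gripper":-0.25}]'; python3 -c "
from h import *
plan([425.4,214.5,53],90)"
```

```text
time: 9.52
tool_pos: [425.2, 214.9, 52.7]
tcp_rot: [-1.247, 1.567, 0.324]
contact_force: [0.4, 0.1, 0.8]
grip_width: 82.8
shift cm [-0.03 -0.02 -0.04] turn [0.    0.001 0.003] rows>= 0.0
tool y,z in world [-1.    -0.    -0.003] [-0.     1.     0.001] joints [ 0.31  0.48  1.88  0.    0.78 -1.26]
```

```bash
python3 -m creep '[{"tx":0,"ty":0,"tz":0,"wx":0,"wy":0,"wz":0,"gripper":0.1},{"tx":0,"ty":0,"tz":0,"wx":0,"wy":0,"wz":0,"gripper":0.1},{"tx":0,"ty":0,"tz":0,"wx":0,"wy":0,"wz":0,"gripper":0.3},{"tx":0,"ty":0,"tz":0,"wx":0,"wy":0,"wz":0,"gripper":1},{"tx":0,"ty":0,"tz":0,"wx":0,"wy":0,"wz":0,"gripper":1},{"tx":0,"ty":0,"tz":0,"wx":0,"wy":0,"wz":0,"gripper":1},{"tx":0,"ty":0,"tz":0,"wx":0,"wy":0,"wz":0,"gripper":1},{"tx":0,"ty":0,"tz":0,"wx":0,"wy":0,"wz":0,"gripper":1}]'; python3 -c "
from h import *
o=get_obs();print(o['contact_force'],o['moment'],o['tool_pos'])
c=capture('wrist');save(c,'wrist8')"
```

```text
time: 10.18
tool_pos: [424.0, 214.6, 51.2]
tcp_rot: [-1.052, 1.57, 0.519]
contact_force: [-0.7, -0.3, 6.2]
grip_width: 55.5
[-0.66982861 -0.3110299   6.18809066] [-0.01890536  0.24281994 -0.06212874] [424.01787656 214.58039111  51.20918158]
```

View pics/wrist8.png

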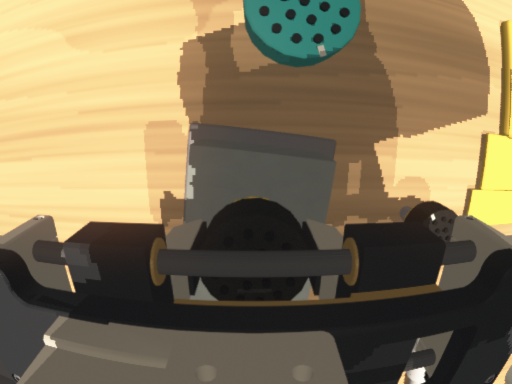

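```bash
python3 -m creep '[{"tx":-1,"ty":0,"tz":0,"wx":0,"wy":0,"wz":0,"gripper":1},{"tx":-3,"ty":0,"tz":0,"wx":0,"wy":0,"wz":0,"gripper":1},{"tx":-6,"ty":0,"tz":0,"wx":0,"wy":0,"wz":0,"gripper":1},{"tx":-10,"ty":0,"tz":0,"wx":0,"wy":0,"wz":0,"gripper":1},{"tx":-14,"ty":0,"tz":0,"wx":0,"wy":0,"wz":0,"gripper":1},{"tx":-18,"ty":0,"tz":0,"wx":0,"wy":0,"wz":0,"gripper":1},{"tx":-18,"ty":0,"tz":0,"wx":0,"wy":0,"wz":0,"gripper":1},{"tx":-18,"ty":0,"tz":0,"wx":0,"wy":0,"wz":0,"gripper":1}]'; python3 -c "
from h import *
o=get_obs();print(o['contact_force'],o['moment'],o['tool_pos'],o['grip_width'])
c=capture('side');save(c,'side9')
c=capture('wrist');save(c,'wrist9')
plan([463,-169,230],62)"
```

```text
time: 10.9
tool_pos: [424.8, 214.8, 232.7]
tcp_rot: [-1.255, 1.566, 0.316]
contact_force: [0.9, -0.3, -1.3]
grip_width: 55.3
[ 0.89701422 -0.31090311 -1.3338012 ] [0.02029473 0.01773279 0.00093859] [424.83258752 214.80839741 232.70470632] 55.25628401308346
shift cm [-1.000e-02 -3.980e+00 -3.833e+01] turn [ 0.489 -0.001 -0.002] rows>= 9.2
tool y,z in world [-1.    -0.     0.002] [-0.     1.    -0.001] joints [ 0.31  0.25  1.65  0.    1.25 -1.26]
```

View pics/side9.png

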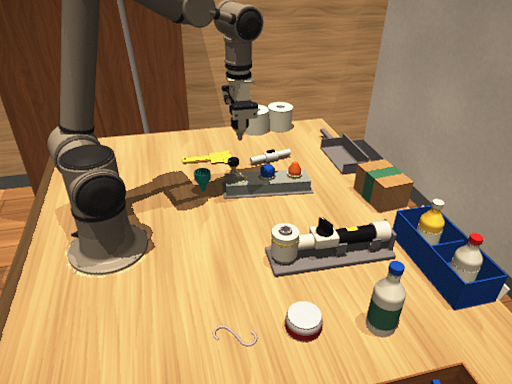

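View pics/wrist9.png

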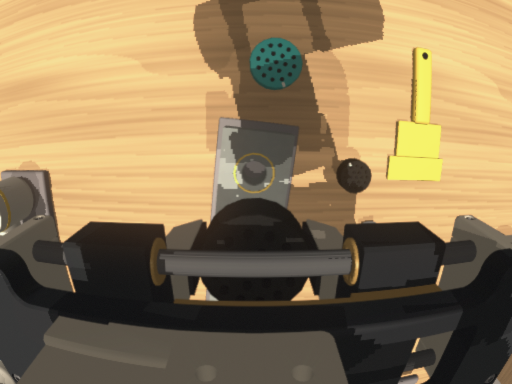

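```bash
python3 -m creep '[{"tx":0,"ty":-4,"tz":-38.3,"wx":0.485,"wy":0,"wz":0,"gripper":1},{"tx":0,"ty":-4,"tz":-38.3,"wx":0.485,"wy":0,"wz":0,"gripper":1},{"tx":0,"ty":-4,"tz":-38.3,"wx":0.485,"wy":0,"wz":0,"gripper":1},{"tx":0,"ty":-4,"tz":-38.3,"wx":0.485,"wy":0,"wz":0,"gripper":1},{"tx":0,"ty":-4,"tz":-38.3,"wx":0.485,"wy":0,"wz":0,"gripper":1},{"tx":0,"ty":-4,"tz":-38.3,"wx":0.485,"wy":0,"wz":0,"gripper":1},{"tx":0,"ty":-4,"tz":-38.3,"wx":0.485,"wy":0,"wz":0,"gripper":1},{"tx":0,"ty":-4,"tz":-38.3,"wx":0.485,"wy":0,"wz":0,"gripper":1}]'; python3 -c "
from h import *
plan([463,-169,200],62.2)"
```

```text
time: 11.67
tool_pos: [457.4, -118.7, 228.8]
tcp_rot: [1.591, 1.567, 2.677]
contact_force: [1.0, 0.3, -0.3]
grip_width: 55.3
shift cm [ 2.87 -2.85 -4.19] turn [ 0.    -0.    -0.004] rows>= 1.4
tool y,z in world [-0.885  0.466  0.004] [ 0.466  0.885 -0.   ] joints [-0.42  0.25  1.65  0.    1.25 -1.5 ]
```

```bash
python3 -m creep '[{"tx":2.5,"ty":-2.8,"tz":-4.2,"wx":0,"wy":0,"wz":0,"gripper":1},{"tx":2.5,"ty":-2.8,"tz":-4.2,"wx":0,"wy":0,"wz":0,"gripper":1},{"tx":4,"ty":-2.8,"tz":-4.2,"wx":0,"wy":0,"wz":0,"gripper":1},{"tx":4,"ty":-2.8,"tz":-4.2,"wx":0,"wy":0,"wz":0,"gripper":1},{"tx":4,"ty":-2.8,"tz":-4.2,"wx":0,"wy":0,"wz":0,"gripper":1},{"tx":4,"ty":-2.8,"tz":-4.2,"wx":0,"wy":0,"wz":0,"gripper":1}]'; python3 -c "
from h import *
import pickle
c=capture('side');save(c,'side10');pickle.dump(c,open('s10.pkl','wb'));f=c['frame'];cv2.imwrite('pics/s10z.png',cv2.resize(cv2.cvtColor(f[140:280,230:340],cv2.COLOR_RGB2BGR),None,fx=4.2,fy=4.2,interpolation=2))
c=capture('wrist');save(c,'wrist10')
c=capture('top');save(c,'top10')
plan([463,-169,200],62.2)"
```

```text
time: 12.17
tool_pos: [463.6, -166.3, 190.6]
tcp_rot: [1.353, 1.569, 2.44]
contact_force: [-0.4, 0.1, -0.7]
grip_width: 54.9
shift cm [-0.84 -0.01 -0.27] turn [0.002 0.    0.001] rows>= 0.2
tool y,z in world [-0.885  0.465 -0.001] [0.465 0.885 0.   ] joints [-0.5   0.32  1.67  0.    1.16 -1.59]
```

View pics/s10z.png

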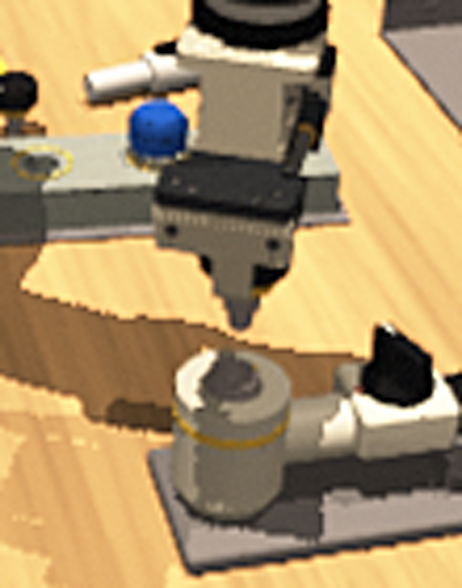

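View pics/wrist10.png

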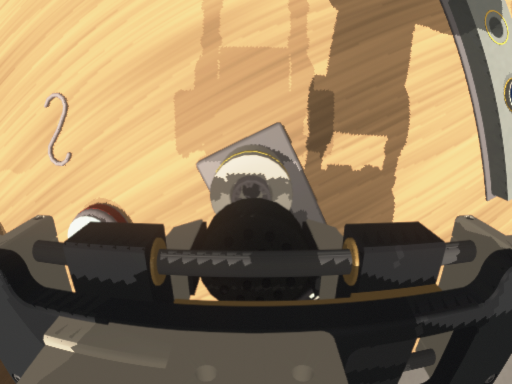

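```bash
python3 -m creep '[{"tx":0.5,"ty":0,"tz":-0.2,"wx":0,"wy":0,"wz":0,"gripper":1},{"tx":0.5,"ty":0,"tz":-0.2,"wx":0,"wy":0,"wz":0,"gripper":1},{"tx":0.5,"ty":0,"tz":-0.2,"wx":0,"wy":0,"wz":0,"gripper":1}]'
python3 - <<'E'
from h import *
import pickle
for i in range(4):
    c=capture('wrist'); o=get_obs(); print(o['tool_pos'].round(1),c['xyz'].round(1))
pickle.dump(c,open('w11.pkl','wb'));f=c['frame'];cv2.imwrite('pics/w11.png',cv2.resize(cv2.cvtColor(f[110:310,180:330],cv2.COLOR_RGB2BGR),None,fx=3,fy=3,interpolation=2))
plan([463,-169,180],62.2)
E
```

```text
time: 12.57
tool_pos: [462.7, -168.8, 185.8]
tcp_rot: [1.297, 1.57, 2.383]
contact_force: [0.8, -0.8, -0.8]
grip_width: 55.1
[ 462.8 -168.9  185.9] [ 399.3 -136.2  345. ]
[ 462.9 -169.   186. ] [ 399.4 -136.3  345.1]
[ 462.9 -169.   186. ] [ 399.5 -136.3  345.2]
[ 462.9 -169.   186. ] [ 399.5 -136.4  345.2]
shift cm [ 0.6  -0.01  0.01] turn [0. 0. 0.] rows>= 0.1
tool y,z in world [-0.885  0.466 -0.   ] [0.466 0.885 0.   ] joints [-0.51  0.32  1.67  0.    1.15 -1.59]
```

View pics/w11.png

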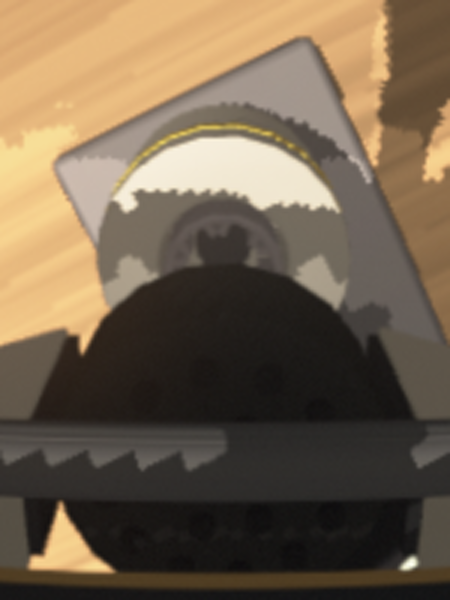

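Run:
```python
from h import *
import pickle
c=pickle.load(open('w11.pkl','rb'))
w=lambda u,v,h:onplane(c,u,v,h,True)
for h in (218,220,222):
    q=w(316,297.7,h);d=q-[462.9,-169,0];print(q,np.degrees(np.arctan2(d[1],d[0])),np.hypot(*d[:2]))
# pad rear edge topmost point (col 223,row 263 in crop)
print(w(180+223/3,110+264/3,205), w(180+223/3,110+264/3,219))
# left and right edge of pad
print(w(180+64/3,110+505/3,219),w(180+385/3,110+505/3,219))
f=c['frame'];cv2.imwrite('pics/w11b.png',cv2.resize(cv2.cvtColor(f[270:310,280:340],cv2.COLOR_RGB2BGR),None,fx=8,fy=8,interpolation=2))
```

```text
[ 497.58027106 -150.91630226  218.        ] 27.539360513015787 39.11190771281382
[ 496.03757752 -150.68758961  220.        ] 28.925814695437793 37.860842807340696
[ 494.49488398 -150.45887697  222.        ] 30.406090315641798 36.63345379450298
[ 437.15623649 -155.84331519  205.        ] [ 433.39335095 -153.89873712  219.        ]
[ 458.36506611 -196.99751488  219.        ] [ 483.38382965 -149.5813349   219.        ]
```

View pics/w11b.png

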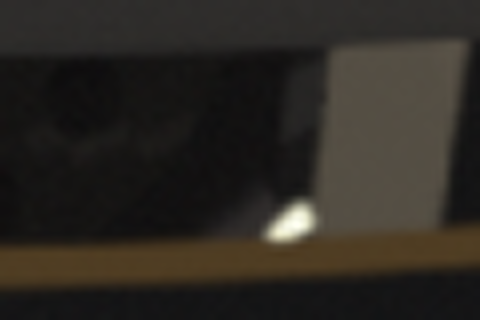

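```bash
python3 -m creep '[{"tx":1,"ty":0,"tz":0,"wx":0,"wy":0,"wz":0,"gripper":1},{"tx":2,"ty":0,"tz":0,"wx":0,"wy":0,"wz":0,"gripper":1},{"tx":2.4,"ty":0,"tz":0,"wx":0,"wy":0,"wz":0,"gripper":1},{"tx":2.8,"ty":0,"tz":0,"wx":0,"wy":0,"wz":0,"gripper":1},{"tx":3.1,"ty":0,"tz":0,"wx":0,"wy":0,"wz":0,"gripper":1},{"tx":3.3,"ty":0,"tz":0,"wx":0,"wy":0,"wz":0,"gripper":1},{"tx":3.3,"ty":0,"tz":0,"wx":0,"wy":0,"wz":0,"gripper":1}]'
python3 - <<'E'
from h import *
o=get_obs(); print(o['tool_pos'].round(1),o['contact_force'].round(1),o['moment'].round(2))
c=capture('side');f=c['frame'];cv2.imwrite('pics/s12.png',cv2.resize(cv2.cvtColor(f[180:280,240:330],cv2.COLOR_RGB2BGR),None,fx=6,fy=6,interpolation=2))
E
```

```text
time: 13.35
tool_pos: [462.8, -169.0, 152.7]
tcp_rot: [1.323, 1.57, 2.409]
contact_force: [0.3, -0.2, -1.2]
grip_width: 55.5
[ 462.8 -169.   152.7] [ 0.3 -0.2 -1.2] [-0.06 -0.02 -0.02]
```

View pics/s12.png

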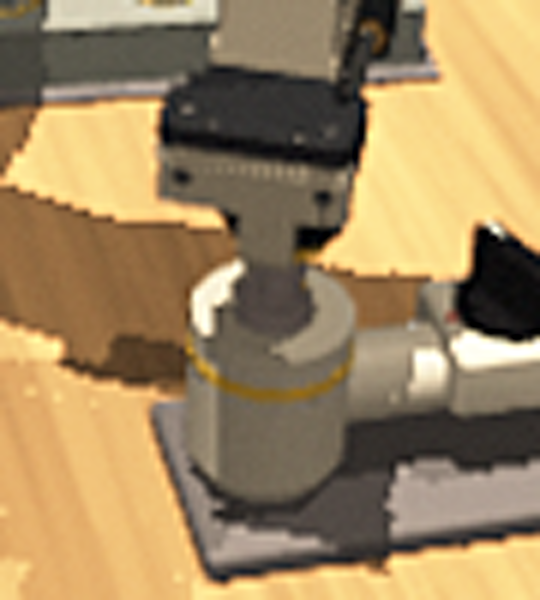

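```bash
python3 -m creep '[{"tx":0.3,"ty":0,"tz":0,"wx":0,"wy":0,"wz":0,"gripper":1},{"tx":0.6,"ty":0,"tz":0,"wx":0,"wy":0,"wz":0,"gripper":1},{"tx":0.9,"ty":0,"tz":0,"wx":0,"wy":0,"wz":0,"gripper":1},{"tx":0.9,"ty":0,"tz":0,"wx":0,"wy":0,"wz":0,"gripper":1}]'
python3 - <<'E'
from h import *
o=get_obs(); print(o['tool_pos'].round(1),o['contact_force'].round(1),o['moment'].round(2))
E
python3 -m creep '[{"tx":0.2,"ty":0,"tz":0,"wx":0,"wy":0,"wz":0,"gripper":1},{"tx":0.4,"ty":0,"tz":0,"wx":0,"wy":0,"wz":0,"gripper":1},{"tx":0.6,"ty":0,"tz":0,"wx":0,"wy":0,"wz":0,"gripper":1},{"tx":0.6,"ty":0,"tz":0,"wx":0,"wy":0,"wz":0,"gripper":1}]'
python3 - <<'E'
from h import *
o=get_obs(); print(o['tool_pos'].round(1),o['contact_force'].round(1),o['moment'].round(2))
E
```

```text
time: 13.73
tool_pos: [462.5, -168.8, 143.3]
tcp_rot: [1.431, 1.57, 2.517]
contact_force: [0.3, -0.1, -0.8]
grip_width: 55.1
[ 462.5 -168.8  143.3] [ 0.3 -0.1 -0.8] [-0.05  0.   -0.01]
time: 14.07
tool_pos: [462.5, -168.8, 137.4]
tcp_rot: [1.517, 1.57, 2.603]
contact_force: [-0.5, 0.1, -2.2]
grip_width: 55.1
[ 462.5 -168.8  137.4] [-0.5  0.1 -2.2] [0.06 0.07 0.01]
```

```bash
python3 -m creep '[{"tx":0.2,"ty":0,"tz":0,"wx":0,"wy":0,"wz":0,"gripper":1},{"tx":0.4,"ty":0,"tz":0,"wx":0,"wy":0,"wz":0,"gripper":1},{"tx":0.6,"ty":0,"tz":0,"wx":0,"wy":0,"wz":0,"gripper":1},{"tx":0.6,"ty":0,"tz":0,"wx":0,"wy":0,"wz":0,"gripper":1}]'
python3 - <<'E'
from h import *
o=get_obs(); print(o['tool_pos'].round(1),o['contact_force'].round(1),o['moment'].round(2))
E
python3 -m creep '[{"tx":0.2,"ty":0,"tz":0,"wx":0,"wy":0,"wz":0,"gripper":1},{"tx":0.4,"ty":0,"tz":0,"wx":0,"wy":0,"wz":0,"gripper":1},{"tx":0.4,"ty":0,"tz":0,"wx":0,"wy":0,"wz":0,"gripper":1}]'
python3 - <<'E'
from h import *
o=get_obs(); print(o['tool_pos'].round(1),o['contact_force'].round(1),o['moment'].round(2))
E
```

```text
time: 14.4
tool_pos: [462.5, -168.9, 131.4]
tcp_rot: [1.483, 1.57, 2.568]
contact_force: [-1.0, 0.2, -1.3]
grip_width: 55.5
[ 462.5 -168.9  131.4] [-1.   0.2 -1.3] [ 0.09  0.23 -0.  ]
time: 14.65
tool_pos: [462.7, -169.0, 128.0]
tcp_rot: [1.563, 1.571, 2.649]
contact_force: [-2.2, 1.3, 2.3]
grip_width: 54.6
[ 462.7 -169.   128. ] [-2.2  1.3  2.3] [ 0.25  0.51 -0.06]
```

The splines have meshed: the head is well below the 18 mm resting height, and the ejector is starting to push back. Pressing home in small steps.

```bash
python3 -m creep '[{"tx":0.2,"ty":0,"tz":0,"wx":0,"wy":0,"wz":0,"gripper":1},{"tx":0.4,"ty":0,"tz":0,"wx":0,"wy":0,"wz":0,"gripper":1},{"tx":0.4,"ty":0,"tz":0,"wx":0,"wy":0,"wz":0,"gripper":1}]'
python3 - <<'E'
from h import *
o=get_obs(); print(o['tool_pos'].round(1),o['contact_force'].round(1),o['moment'].round(2))
E
python3 -m creep '[{"tx":0.15,"ty":0,"tz":0,"wx":0,"wy":0,"wz":0,"gripper":1},{"tx":0.2,"ty":0,"tz":0,"wx":0,"wy":0,"wz":0,"gripper":1},{"tx":0.2,"ty":0,"tz":0,"wx":0,"wy":0,"wz":0,"gripper":1}]'
python3 - <<'E'
from h import *
o=get_obs(); print(o['tool_pos'].round(1),o['contact_force'].round(1),o['moment'].round(2))
E
```

```text
time: 14.9
tool_pos: [462.7, -168.9, 124.4]
tcp_rot: [-1.497, 1.571, -0.411]
contact_force: [-4.5, 2.6, 6.7]
grip_width: 55.2
[ 462.7 -168.9  124.4] [-4.5  2.6  6.7] [ 0.28  0.79 -0.09]
time: 15.15
tool_pos: [462.8, -169.0, 122.8]
tcp_rot: [-1.559, 1.57, -0.473]
contact_force: [-6.0, 1.9, 11.1]
grip_width: 54.9
[ 462.8 -169.   122.8] [-6.   1.9 11.1] [ 0.33  0.93 -0.08]
```

```bash
python3 -m creep '[{"tx":0.05,"ty":0.04,"tz":0,"wx":0,"wy":0,"wz":0,"gripper":1},{"tx":0.1,"ty":0.08,"tz":0,"wx":0,"wy":0,"wz":0,"gripper":1},{"tx":0.1,"ty":0.08,"tz":0,"wx":0,"wy":0,"wz":0,"gripper":1}]'
python3 - <<'E'
from h import *
o=get_obs(); print(o['tool_pos'].round(1),o['contact_force'].round(1),o['moment'].round(2))
c=capture('side');save(c,'side13');f=c['frame'];cv2.imwrite('pics/s13.png',cv2.resize(cv2.cvtColor(f[180:280,240:330],cv2.COLOR_RGB2BGR),None,fx=6,fy=6,interpolation=2))
c=capture('wrist');save(c,'w13');print(get_obs()['contact_force'])
E
```

```text
time: 15.4
tool_pos: [462.7, -168.9, 122.0]
tcp_rot: [-1.562, 1.569, -0.476]
contact_force: [-3.8, 1.2, 10.2]
grip_width: 55.1
[ 462.7 -168.9  122. ] [-3.8  1.2 10.2] [ 0.24  0.66 -0.03]
[-3.41493136  1.76423489 10.22351402]
```

View pics/s13.png

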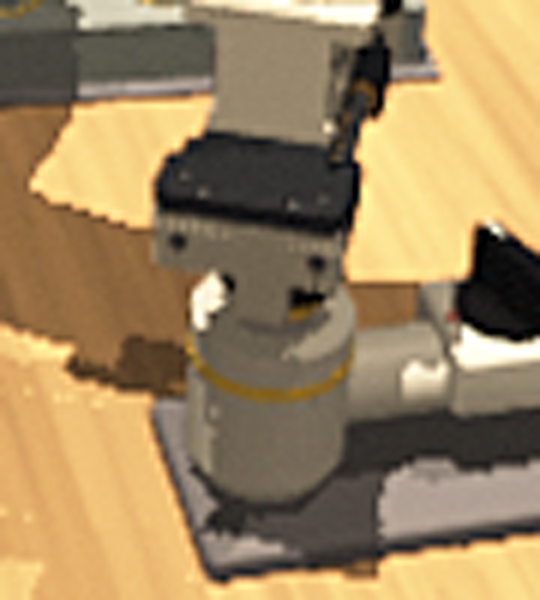

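View pics/w13.png

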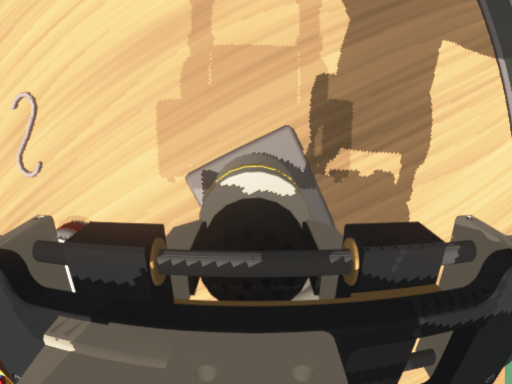

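```bash
python3 -m creep '[{"tx":0.05,"ty":0.05,"tz":0,"wx":0,"wy":0,"wz":0,"gripper":1},{"tx":0.05,"ty":0.05,"tz":0,"wx":0,"wy":0,"wz":0,"gripper":1}]'
python3 - <<'E'
from h import *
o=get_obs(); print(o['tool_pos'].round(1),o['contact_force'].round(1),o['moment'].round(2))
E
python3 -m creep '[{"tx":0.05,"ty":0,"tz":0,"wx":0,"wy":0,"wz":0,"gripper":1},{"tx":0.05,"ty":0,"tz":0,"wx":0,"wy":0,"wz":0,"gripper":1}]'
python3 - <<'E'
from h import *
o=get_obs(); print(o['tool_pos'].round(1),o['contact_force'].round(1),o['moment'].round(2))
E
```

```text
time: 15.67
tool_pos: [462.6, -168.9, 121.6]
tcp_rot: [-1.567, 1.568, -0.481]
contact_force: [-2.8, 1.3, 7.9]
grip_width: 55.0
[ 462.6 -168.9  121.6] [-2.8  1.3  7.9] [ 0.17  0.47 -0.02]
time: 15.83
tool_pos: [462.6, -168.9, 121.2]
tcp_rot: [-1.568, 1.568, -0.482]
contact_force: [-3.0, 0.9, 9.4]
grip_width: 54.9
[ 462.6 -168.9  121.2] [-3.   0.9  9.4] [0.17 0.51 0.03]
```

```bash
python3 -m creep '[{"tx":0.05,"ty":0,"tz":0,"wx":0,"wy":0,"wz":0,"gripper":1},{"tx":0.05,"ty":0,"tz":0,"wx":0,"wy":0,"wz":0,"gripper":1}]'
python3 - <<'E'
from h import *
o=get_obs(); print(o['tool_pos'].round(1),o['contact_force'].round(1),o['moment'].round(2))
E
python3 -m creep '[{"tx":0.05,"ty":0,"tz":0,"wx":0,"wy":0,"wz":0,"gripper":1},{"tx":0.05,"ty":0,"tz":0,"wx":0,"wy":0,"wz":0,"gripper":1}]'
python3 - <<'E'
from h import *
o=get_obs(); print(o['tool_pos'].round(1),o['contact_force'].round(1),o['moment'].round(2))
E
python3 -m creep '[{"tx":0.05,"ty":0,"tz":0,"wx":0,"wy":0,"wz":0,"gripper":1},{"tx":0.05,"ty":0,"tz":0,"wx":0,"wy":0,"wz":0,"gripper":1}]'
python3 - <<'E'
from h import *
o=get_obs(); print(o['tool_pos'].round(1),o['contact_force'].round(1),o['moment'].round(2))
E
```

```text
time: 16.0
tool_pos: [462.6, -168.9, 121.1]
tcp_rot: [-1.576, 1.567, -0.49]
contact_force: [-3.9, 1.5, 14.0]
grip_width: 55.2
[ 462.6 -168.9  121.1] [-3.9  1.5 14. ] [0.24 0.76 0.  ]
time: 16.17
tool_pos: [462.7, -168.9, 121.1]
tcp_rot: [-1.584, 1.567, -0.497]
contact_force: [-5.0, 1.2, 18.4]
grip_width: 55.2
[ 462.7 -168.9  121.1] [-5.   1.2 18.4] [ 0.39  0.91 -0.03]
time: 16.33
tool_pos: [462.7, -168.9, 121.0]
tcp_rot: [-1.592, 1.567, -0.506]
contact_force: [-6.7, 3.4, 22.1]
grip_width: 55.0
[ 462.7 -168.9  121. ] [-6.7  3.4 22.1] [ 0.45  1.05 -0.04]
```

It has hit a stiff stop: TCP height stays at 121.0 while the force climbs to 22 N against the 10 N spring. I'll check it holds for a second, and look at the scene.

```bash
python3 -m creep '[{"tx":0,"ty":0,"tz":0,"wx":0,"wy":0,"wz":0,"gripper":1},{"tx":0,"ty":0,"tz":0,"wx":0,"wy":0,"wz":0,"gripper":1},{"tx":0,"ty":0,"tz":0,"wx":0,"wy":0,"wz":0,"gripper":1},{"tx":0,"ty":0,"tz":0,"wx":0,"wy":0,"wz":0,"gripper":1},{"tx":0,"ty":0,"tz":0,"wx":0,"wy":0,"wz":0,"gripper":1},{"tx":0,"ty":0,"tz":0,"wx":0,"wy":0,"wz":0,"gripper":1},{"tx":0,"ty":0,"tz":0,"wx":0,"wy":0,"wz":0,"gripper":1},{"tx":0,"ty":0,"tz":0,"wx":0,"wy":0,"wz":0,"gripper":1}]'
python3 - <<'E'
from h import *
o=get_obs(); print(o['tool_pos'].round(1),o['contact_force'].round(1),o['moment'].round(2))
c=capture('side');save(c,'side14');f=c['frame'];cv2.imwrite('pics/s14.png',cv2.resize(cv2.cvtColor(f[180:280,240:350],cv2.COLOR_RGB2BGR),None,fx=6,fy=6,interpolation=2))
c=capture('top');save(c,'top14')
E
```

```text
time: 17.0
tool_pos: [462.7, -168.9, 121.0]
tcp_rot: [-1.587, 1.567, -0.501]
contact_force: [-5.9, 2.9, 21.4]
grip_width: 54.8
[ 462.7 -168.9  121. ] [-5.9  2.9 21.4] [ 0.47  1.13 -0.02]
```

View pics/s14.png

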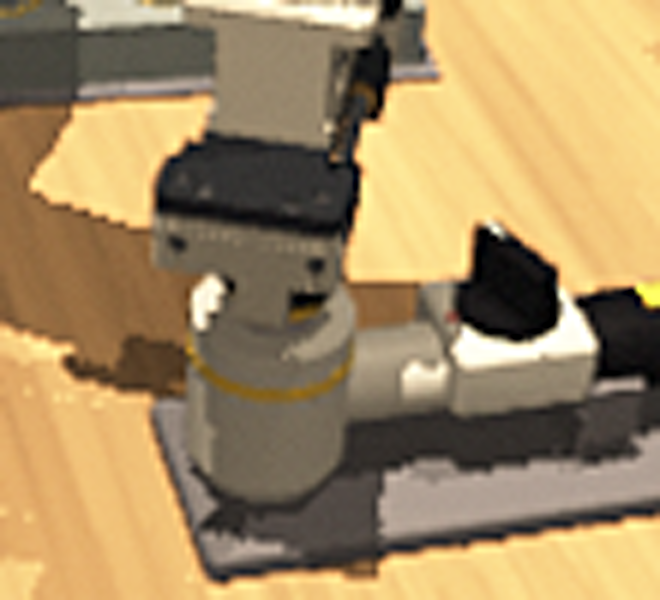

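View pics/top14.png

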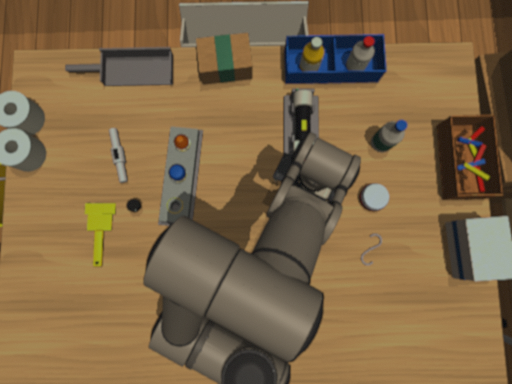

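```bash
python3 -c "
from h import *
print(close_job()); o=get_obs(); print(o['time'],o['tool_pos'],o['contact_force'],o['grip_width'])"
```

```text
the job is handed in; nothing more can be done
None
the job is handed in; nothing more can be done
```

The job is done and handed in at about 17 s. The release knob is open and the black pad head is home in the spindle, with the gripper still pressing it down.

- **Knob:** I gripped the bar and turned it about 1.2 rad clockwise. After I let go, the camera showed its white line resting at the green open dot.
- **Head:** I took the larger black pad head from the rack and turned it about 28° to line its splines up with the slots. It went down without catching on the sleeve, so no turning search was needed.
- **Home:** The tool stopped hard at 121.0 mm, which puts the grip point about 26 mm above the mouth, against 26 mm specified. There the push rose to about 21 N against the 10 N spring, with the fingertips 6 mm clear of the sleeve. It held steady for 0.7 s before I handed it in.
- **Rest of the shelf:** The last top view showed the blue and orange heads still in the rack. The small black look-alike, scraper, pole joint, bottle, tin and hook were unmoved. The arm hid the turquoise head in that view, but I never touched it.

Two checks were not clean:
- **Side force:** About 6 N of side force and 1.2 N m of moment remain on the wrist while it presses.
- **Camera disagreement:** The top and wrist cameras differed by about 2 mm sideways on the scrubber. I used the wrist camera, and gripping the knob bore it out.

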